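# Change over the drying rack in the carver's shop

## Robot

A 6-joint arm with a two-finger parallel gripper is mounted at the origin on the work surface. World frame = base frame: x ahead of the robot, y to its left, z up, the work surface at z = 0. Lengths are in m, angles in degrees, forces in N, time in s.
With the tool pointing down it reaches from about 0.425 to 0.925 m from the base axis. Payload 12.5 kg.
Tool frame: the origin (TCP) lies on the centre line of the jaws, within the pads' length; the fingertips stand 11 mm ahead of it and the grasp point (between the pads) lies 8 mm behind it; x points along the fingers, y is the direction in which the jaws open and shut, and the axes are right-handed (so a half turn about x gives the same grasp; the last joint's range is limited). The gripper opens to 85 mm and grips with 20 to 120 N. Pads are 22 mm wide; open, the fingers measure 114 mm over their backs; the gripper's body (76 mm by 85 mm) begins 54 mm behind the grasp point. The pads swing forward as they close: fully open they stand 13 mm farther back than shut.
Start: joints at [57.09, 28.126, 89.318, -0, 62.55, -6.05], TCP at [0.282, 0.558, 0.211] pointing down, gripper open.
Joint ranges: [-177.58, 177.58], [-47.91, 125.51], [2.72, 160], [-65.01, 245.01], [3.68, 167.84], [-153.87, 153.87]. Speed limits (degrees/s): [127.2, 127.2, 159.86, 180, 180, 180].

## Interface

Orientations are given as a 3x3 rotation matrix whose columns are the frame's x, y, z axes.
In Python, from workcell import robot gives the robot as it stands.
- The arm moves only by the shell command python3 -m inch 'ROWS'. ROWS is JSON, a list of rows, each a list of 3 entries, a list of its own where there are three numbers: the opening in per cent of the stroke, from 0 (shut) to 100 (fully open), then the shift along the world's x, y, z in cm, then the turn about the world's z in rad. In form: [[jaw, [tx, ty, tz], spin], ...]. A call has 1 to 8 rows; each row is the pose to reach, as a shift and turn from the pose measured when the call began; what a row does not reach only later rows make up. A row lasts 1/12 s, in which the tool goes at most 41.7 mm and 7.16 degrees, less where a joint would pass 70% of its speed; a pose out of reach is approached as far as the arm can. A call with a gripper value outside its range is refused whole. The fingers move at their own pace and stop on an object; the grip force is fixed at half the most. Time passes only in rows, so rows that repeat a pose let the fingers close. It gives the time, the measured TCP pose, the force and the opening at its end, in the units of the state.
- robot.observe(): the state, without advancing time (a new reading comes with each control period).
- robot.camera(name): name is "scene" or "top" or "wrist"; returns a dict with "img" (420x560x3 uint8, red, green, blue), "camera_matrix" (3x3 intrinsics, pixels), "extrinsics" (4x4, takes a point from camera to world coordinates). Camera axes: x right, y down, z forward; pixel columns grow to the right and rows downward; lengths in m; the calibration is good to about 2 mm. A picture is of the moment at which its call begins. There is no depth.
- robot.job_done(): hands the job in, once; it reports no verdict.
The state is a dict: "t": time; "q": joint angles; "joint_velocities": joint speeds; "tau": joint torques, N m; "tool_pos": TCP position; "ee_rot": TCP orientation; "wrist_force": force on the tool from outside, world axes, zero at the start; "moment": the same for the moment, N m; "width": finger opening in m.
Only numpy, scipy, OpenCV 4.12 (cv2) and the standard library are available. Lean on these libraries where they do the work, as an engineer would, in place of code of your own. Each camera call takes 0.05 s, during which the arm holds its last target.

## Task

First switch the fan off: turn the red knob of its switch box anticlockwise until it clicks over. Then change over the drying rack: lay each dry dark plaque flat across both bearers, side by side, and put every pale, freshly oiled plaque on the sloped rack, one to a bay, centred on the bay's two narrow ribs, straight up the slope with its arched end uppermost and its straight end down at the ledge. Once all of them lie in place, and not before, turn the knob clockwise until it clicks back to on; leave the carving tools and the wax tin where they are.

Things in the scene. Friction and masses are not known exactly. Their poses are not given: they have to be found in the camera images.
- fresh1: pale arched oak plaque: slab 120 x 60 x 20 mm, about 0.1 kg: a rectangle 90 mm long, closed by a half circle of 30 mm radius at its +x end. Origin at the middle of the slab (60 mm from either end); x along its length towards the arched end, y across its width (60 mm), z out of the carved face. Starts on the bench, face up. May be absent.
- fresh2: pale arched oak plaque: slab 120 x 60 x 20 mm, about 0.1 kg: a rectangle 90 mm long, closed by a half circle of 30 mm radius at its +x end. Origin at the middle of the slab (60 mm from either end); x along its length towards the arched end, y across its width (60 mm), z out of the carved face. Starts on the bench, face up. May be absent.
- fresh3: pale arched oak plaque: slab 120 x 60 x 20 mm, about 0.1 kg: a rectangle 90 mm long, closed by a half circle of 30 mm radius at its +x end. Origin at the middle of the slab (60 mm from either end); x along its length towards the arched end, y across its width (60 mm), z out of the carved face. Starts on the bench, face up. May be absent.
- fresh1_tip (a point): the middle of the arched end of fresh1, 60 mm from its origin along x, at half thickness
- fresh2_tip (a point): the middle of the arched end of fresh2, 60 mm from its origin along x, at half thickness
- fresh3_tip (a point): the middle of the arched end of fresh3, 60 mm from its origin along x, at half thickness
- dry1: arched dark walnut plaque, dry: same shape, size, origin and axes as the pale ones. It starts seated in one of the rack's three bays, arched end up the slope. May be absent.
- dry2: arched dark walnut plaque, dry: same shape, size, origin and axes as the pale ones. It starts seated in one of the rack's three bays, arched end up the slope. May be absent.
- dry3: arched dark walnut plaque, dry: same shape, size, origin and axes as the pale ones. It starts seated in one of the rack's three bays, arched end up the slope. May be absent.
- deck: sloped top of the fixed drying rack, 370 mm wide, rising away from the robot at 25 degrees; place and yaw vary. x up the slope, y to the left along the ledge, z square out of the slope. Origin 60 mm above the bench, on the plane of the rib tops at the ledge's inner face, in line with the middle bay. Three bays at y = -110, 0, +110 mm. A plaque against the ledge has its origin at x = 60, z = 10 mm
- bay_mid (a point): where the origin of a plaque seated in the middle bay lies. Each bay has two ribs 10 mm wide, their middles 18 mm either side of the bay's middle, from the ledge 138 mm up the slope, 12 mm proud of the plywood board. The ledge is 12 mm thick and stands 12 mm above the rib tops. Plaques may grip by friction and not slide down to the ledge by themselves
- bearers: two parallel light wooden battens fixed to the bench, for dry plaques: each 14 mm wide, 300 mm long (along y) and 35 mm high, their middles at x = -35 and +35 mm. Origin on the bench between them, z up. There is room for three plaques side by side, 100 mm apart, lying along x across both battens; a plaque there has its origin 45 mm above the bench
- switch_box: grey fan switch box 110 (x) x 90 (y) x 50 mm fixed to the bench; origin at the centre of its underside, z up, the knob's axis upright through its centre. On top a green dot marks on (+x side of the knob) and a white dot marks off (69 degrees anticlockwise from it)
- fan_knob (a joint): angle of the red bar knob, rad: 0 = on (bar along the box's x, white pointer at the green dot; so at the start), growing anticlockwise seen from above to a stop at 1.2 = off. A spring detent (at most about 0.1 N m) pushes it back to 0 below 0.6 and snaps it over to 1.2 beyond
- knob_grip (a point): point on the knob's axis at the height to grip, 79 mm above the bench. The bar is 56 mm long, 16 mm thick and 28 mm high (57 to 85 mm above the bench), over a disc of 60 mm diameter
- gouge1: carving gouge 195 mm long, 28 mm thick, light handle, lying loose on the bench; bystander. Origin under its ferrule
- gouge2: carving gouge 195 mm long, 28 mm thick, brown handle, lying loose; bystander. Origin under its ferrule
- mallet: round wooden mallet 250 mm long, head 68 mm diameter, lying loose; bystander. Origin under the joint of head and handle
- wax_tin: round brass tin with a dark lid, 76 mm diameter, 46 mm high, loose; bystander. Origin at its underside
Mind the look-alikes: they are no part of the job. Leave any turquoise look-alike of the fresh2 alone.

How it is judged:
By the outcome, as a careful person would: the job done as asked, in the order asked, and still so for the second after the job is handed in, with the robot touching nothing.
Of fresh1, fresh2, fresh3 only 2 to 3 are there at a start; the rules pass over those that are not, and their reading is None.
Of dry1, dry2, dry3 only 2 to 3 are there at a start; the rules pass over those that are not, and their reading is None.
At some moment in a run one of fresh1, fresh2, fresh3 may be knocked a few centimetres aside while the robot is not near it.
Once in a run the grip may slacken for a moment while it holds something.
It also fails if it takes over 210 s, if anything falls off the work surface, if the arm or the gripper's body presses on something with over 40 N, if the wrist force passes 120 N, or if a joint passes its speed limit or range.

## Working session

There is one attempt and no reset: what is moved stays moved. The work goes in short steps, Python scripts to look and compute and a shell command to move; the robot and the scene stay as the last step left them, time stands still between calls to the robot, and variables do not carry over. Pictures are saved under pics/ and viewed, and the job is handed in when it is done.

```bash
ls; mkdir -p pics; python3 - <<'E'
from workcell import robot
import cv2
s=robot.observe();print(s)
for n in("scene","top","wrist"):
    c=robot.camera(n);cv2.imwrite(f"pics/{n}0.png",c["img"][:,:,::-1]);print(n,c["camera_matrix"].tolist(),c["extrinsics"].round(4).tolist())
E
```

```text
pics
{'t': 0.0, 'q': array([ 5.70900957e+01,  2.81657989e+01,  8.93518215e+01,  7.33236157e-06,
        6.25514506e+01, -6.04800759e+00]), 'joint_velocities': array([ 0.00786167,  0.08440044, -0.0082501 ,  0.00507557,  0.00665182,
        0.07381118]), 'tau': array([-2.57772095e-03, -6.18430924e+01, -2.61600119e+01, -1.66203085e-04,
        3.94985225e-03, -4.42068909e-06]), 'tool_pos': array([0.28220776, 0.55735295, 0.20989966]), 'ee_rot': array([[-6.55075891e-04,  4.51841199e-01,  8.92098146e-01],
       [-1.01200043e-03,  8.92097581e-01, -4.51841656e-01],
       [-9.99999273e-01, -1.19879428e-03, -1.27128132e-04]]), 'wrist_force': array([-0.06354297,  0.07731586,  0.16603159]), 'moment': array([ 0.04393475, -0.05707121,  0.04718915]), 'width': 0.08534016266312125}
scene [[393.3028722002962, 0.0, 283.6897149719009], [0.0, 393.3028722002962, 212.16433565732595], [0.0, 0.0, 1.0]] [[0.3697, 0.7618, -0.5319, 1.0597], [0.9291, -0.3095, 0.2024, -0.1891], [-0.0104, -0.569, -0.8223, 1.0546], [0.0, 0.0, 0.0, 1.0]]
top [[541.5116338031061, 0.0, 272.45552985576546], [0.0, 541.5116338031061, 200.1760601351145], [0.0, 0.0, 1.0]] [[-0.0289, -0.9866, 0.1608, 0.2048], [-0.9995, 0.0304, 0.0066, 0.0588], [-0.0114, -0.1605, -0.987, 1.4491], [0.0, 0.0, 0.0, 1.0]]
wrist [[306.18129748304096, 0.0, 280.97204277776905], [0.0, 306.18129748304096, 206.8610657648387], [0.0, 0.0, 1.0]] [[0.4509, 0.8615, 0.2335, 0.223], [0.8926, -0.4351, -0.118, 0.5875], [-0.0001, 0.2616, -0.9652, 0.3725], [0.0, 0.0, 0.0, 1.0]]
```

View pics/scene0.png

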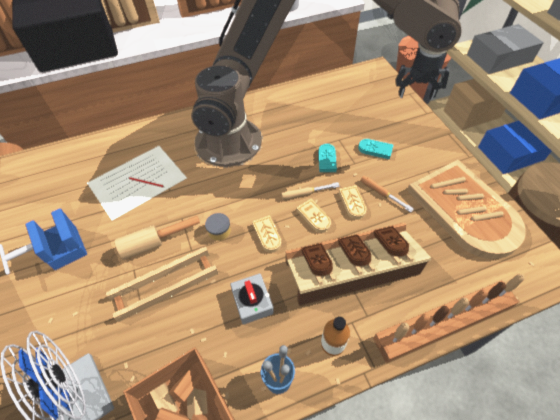

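View pics/top0.png

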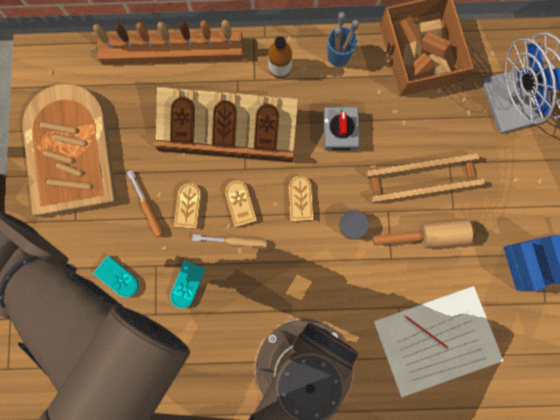

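View pics/wrist0.png

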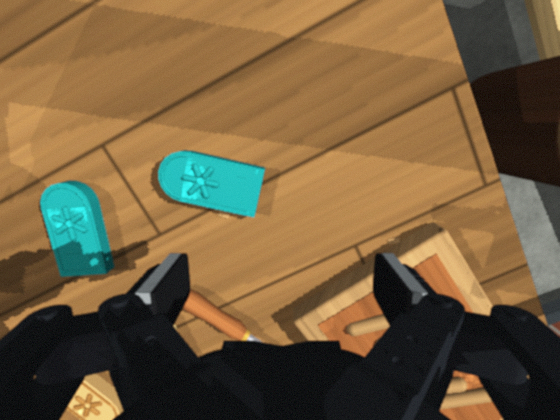

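```bash
cat > h.py <<'E'
import numpy as np, cv2
from workcell import robot
def ray(c,uv):
    K=c["camera_matrix"];T=c["extrinsics"]
    d=T[:3,:3]@np.linalg.solve(K,np.array([uv[0],uv[1],1.0]));return T[:3,3],d
def onz(c,uv,z):
    o,d=ray(c,uv);return o+d*(z-o[2])/d[2]
def proj(c,p):
    T=c["extrinsics"];q=T[:3,:3].T@(np.asarray(p)-T[:3,3]);q=c["camera_matrix"]@q;return q[:2]/q[2]
def crop(c,x0,y0,x1,y1,f,name):
    cv2.imwrite(f"pics/{name}.png",cv2.resize(c["img"][y0:y1,x0:x1,::-1],None,fx=f,fy=f,interpolation=cv2.INTER_CUBIC))
def tri(cs,uvs):
    A=np.zeros((3,3));b=np.zeros(3)
    for c,u in zip(cs,uvs):
        o,d=ray(c,u);d=d/np.linalg.norm(d);M=np.eye(3)-np.outer(d,d);A+=M;b+=M@o
    return np.linalg.solve(A,b)
E
python3 - <<'E'
from h import *
c=robot.camera("top")
crop(c,145,80,365,240,3.6,"t1")
crop(c,320,100,500,250,4,"t2")
hsv=cv2.cvtColor(c["img"],cv2.COLOR_RGB2HSV)
for p in [(188,190),(240,190),(300,190),(182,110),(170,120),(150,180),(385,172),(343,113),(343,140)]: print(p,hsv[p[1],p[0]],c["img"][p[1],p[0]])
for n,p in dict(base=(300,375),knob=(343,125),rackL=(157,148),rackR=(295,157),tip_bear=(385,185)).items(): print(n,onz(c,p,0.05).round(3))
E
```

```text
(188, 190) [ 18 135 225] [225 177 106]
(240, 190) [ 24 111 237] [237 216 134]
(300, 190) [ 16 158 177] [177 124  67]
(182, 110) [ 10 146  56] [56 35 24]
(170, 120) [ 15 133 130] [130  96  62]
(150, 180) [ 15 137 168] [168 122  78]
(385, 172) [ 16 128 197] [197 151  98]
(343, 113) [ 15  45 234] [234 213 193]
(343, 140) [ 30   2 149] [149 149 148]
base [-0.009  0.012  0.05 ]
knob [ 0.631 -0.126  0.05 ]
rackL [0.583 0.372 0.05 ]
rackR [0.547 0.005 0.05 ]
tip_bear [ 0.464 -0.228  0.05 ]
```

View pics/t1.png

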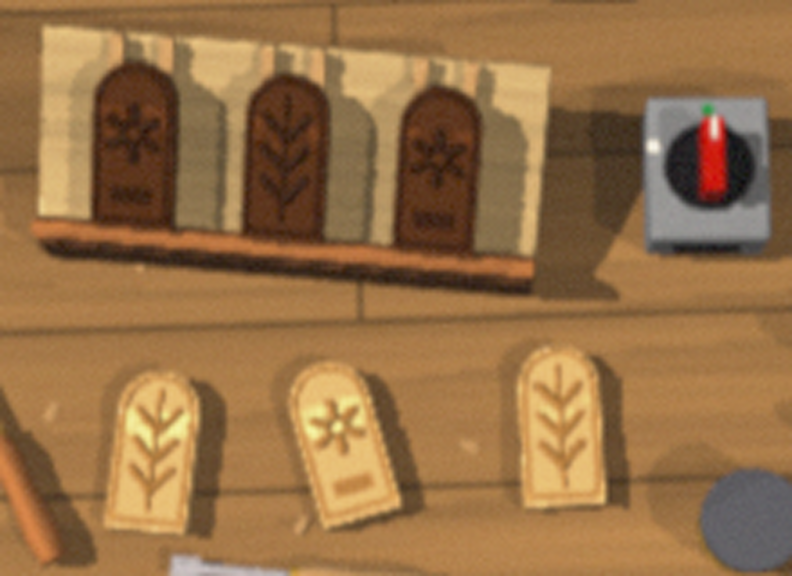

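View pics/t2.png

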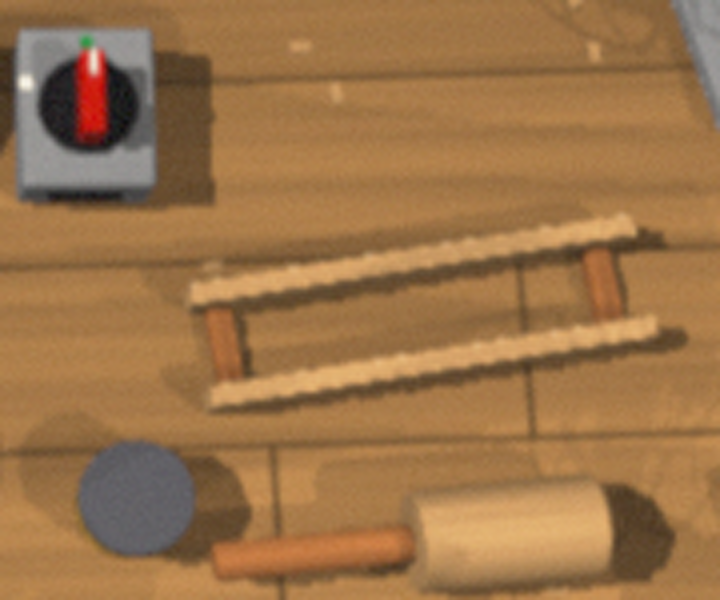

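```bash
python3 - <<'E'
from h import *
cs={n:robot.camera(n) for n in("top","scene")}
c=cs["top"];im=c["img"].astype(int);hsv=cv2.cvtColor(c["img"],cv2.COLOR_RGB2HSV)
# bearers
P=[onz(c,(320+u/4-.4,100+v/4-.4),.035) for u,v in[(191,296),(635,226),(211,400),(657,327)]]
P=np.array(P);print(P.round(4).tolist(), "ctr",P.mean(0).round(4)); d=(P[0]-P[1]+P[2]-P[3]);print("bearer y yaw",np.degrees(np.arctan2(d[1],d[0])), np.linalg.norm(P[0]-P[1]),np.linalg.norm(P[0]-P[2]))
# knob
m=((im[...,0]>150)&(im[...,1]<70)&(im[...,2]<70)).astype(np.uint8)
n,l,st,ct=cv2.connectedComponentsWithStats(m)
for i in range(1,n):
    if st[i,4]>25:print("red",ct[i],st[i,4],onz(c,ct[i],.085).round(4))
# fresh
x0,y0,x1,y1=145,160,330,235
m=np.zeros(im.shape[:2],np.uint8)
m[y0:y1,x0:x1]=((im[...,2]>95)&(im[...,0]>190))[y0:y1,x0:x1]
m=cv2.morphologyEx(m,cv2.MORPH_CLOSE,np.ones((5,5)))
def plaque(m,z,lab):
    n,l,st,ct=cv2.connectedComponentsWithStats(m)
    for i in range(1,n):
        if st[i,4]<300: continue
        cnt=max(cv2.findContours((l==i).astype(np.uint8),cv2.RETR_EXTERNAL,cv2.CHAIN_APPROX_NONE)[0],key=len)[:,0,:].astype(float)
        W=np.array([onz(c,p,z)[:2] for p in cnt]).astype(np.float32)
        r=cv2.minAreaRect(W*1000);
        print(lab,ct[i].round(1),st[i],"rect",np.round(r[0],1),np.round(r[1],1),round(r[2],1))
plaque(m,.02,"fresh")
m=np.zeros(im.shape[:2],np.uint8)
m[92:150,160:290]=(im.max(2)<100)[92:150,160:290]
cv2.imwrite("pics/m.png",m*255)
plaque(m,.09,"dry")
E
```

```text
[[0.499, -0.1863, 0.035], [0.5374, -0.4846, 0.035], [0.4286, -0.1955, 0.035], [0.4684, -0.493, 0.035]] ctr [ 0.4834 -0.3398  0.035 ]
bearer y yaw 97.48040929670826 0.30076407925505827 0.07103645999869825
red [342.44329897 124.03092784] 97 [ 0.6225 -0.1204  0.085 ]
fresh [300.1 199.5] [289 176  24  45 797] rect [442.2  -5.9] [119.1  58.3] 1.0
fresh [239.3 203.8] [226 181  30  46 873] rect [434.7 157.5] [117.2  58.7] 15.0
fresh [187.4 206.5] [174 184  26  44 810] rect [431.1 296.7] [ 58.2 117. ] 82.7
dry [182.6 121.1] [171  96  25  48 974] rect [646.8 295.4] [128.8  62.3] 0.1
dry [224.4 124.6] [212 100  25  48 965] rect [633.1 187.4] [ 60.5 126.4] 86.8
dry [266.4 128. ] [254 103  25  47 934] rect [621.7  77.3] [ 58.9 124.7] 84.4
```

```bash
R='[100,[32,-67,6],-2.67]'; python3 -m inch '[[100,[32,-67,6],-2.67],[100,[32,-67,6],-2.67],[100,[32,-67,6],-2.67],[100,[32,-67,6],-2.67],[100,[32,-67,6],-2.67],[100,[32,-67,6],-2.67],[100,[32,-67,6],-2.67],[100,[32,-67,6],-2.67]]'
```

```text
t: 0.97
tool_pos: [0.4259, 0.2559, 0.2376]
ee_rot: [[0.0, 0.995, 0.096], [0.0, 0.096, -0.995], [-1.0, 0.0, -0.0]]
wrist_force: [0.6, -0.1, 0.6]
width: 0.0855
```

```bash
python3 -m inch '[[100,[16,-37,3],-1.67],[100,[16,-37,3],-1.67],[100,[16,-37,3],-1.67],[100,[16,-37,3],-1.67],[100,[16,-37,3],-1.67],[100,[16,-37,3],-1.67],[100,[16,-37,3],-1.67],[100,[16,-37,3],-1.67]]'
```

```text
t: 1.63
tool_pos: [0.5575, -0.0496, 0.2625]
ee_rot: [[0.0, 0.618, -0.786], [-0.0, -0.786, -0.618], [-1.0, 0.0, -0.0]]
wrist_force: [1.0, 0.3, 0.3]
width: 0.0854
```

```bash
python3 -m inch '[[100,[3,-7,0],-0.667],[100,[3,-7,0],-0.667],[100,[3,-7,0],-0.667],[100,[3,-7,0],-0.667],[100,[3,-7,0],-0.667],[100,[3,-7,0],-0.667],[100,[3,-7,0],-0.667]]'; python3 - <<'E'
from h import *
c=robot.camera("wrist");cv2.imwrite("pics/w1.png",c["img"][:,:,::-1]);print(c["extrinsics"].round(3).tolist(),robot.observe()["tool_pos"])
E
```

```text
t: 2.22
tool_pos: [0.5875, -0.1197, 0.2623]
ee_rot: [[0.0, -0.003, -1.0], [-0.0, -1.0, 0.003], [-1.0, 0.0, -0.0]]
wrist_force: [-0.5, 1.4, 0.4]
width: 0.0855
[[-0.002, -0.966, -0.259, 0.653], [-1.0, 0.002, 0.0, -0.12], [0.0, 0.259, -0.966, 0.425], [0.0, 0.0, 0.0, 1.0]] [ 0.5875226  -0.11963069  0.2624239 ]
```

View pics/w1.png

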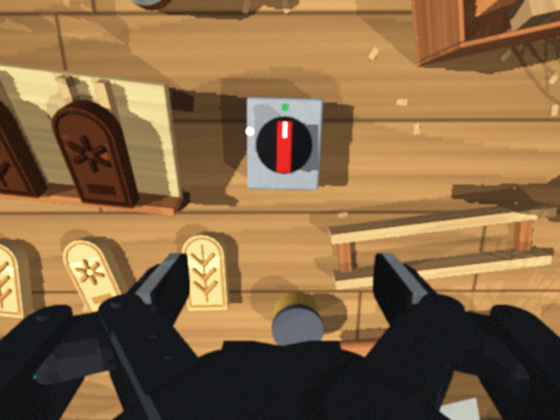

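```bash
python3 - <<'E'
from h import *
c=robot.camera("wrist");im=c["img"].astype(int)
crop(c,230,85,340,200,5,"k1")
sub=np.zeros(im.shape[:2],bool);sub[110:185,255:315]=1
m=sub&((im[...,0]>110))&((im[...,1]<80)|(im.min(2)>200))
ys,xs=np.nonzero(m)
r=cv2.minAreaRect(np.array([onz(c,(x,y),.085)[:2]*1000 for x,y in zip(xs,ys)],np.float32));print("bar",r)
# grey box top
b=np.zeros_like(sub);b[90:195,240:330]=1
g=b&(abs(im[...,0]-im[...,2])<25)&(im[...,0]>120)
ys,xs=np.nonzero(cv2.morphologyEx(g.astype(np.uint8),cv2.MORPH_OPEN,np.ones((3,3))))
r=cv2.minAreaRect(np.array([onz(c,(x,y),.05)[:2]*1000 for x,y in zip(xs,ys)],np.float32));print("box",r)
dk=b&(im.max(2)<60);dk[:110]=0;dk[180:]=0;dk[:,:255]=0;dk[:,314:]=0
ys,xs=np.nonzero(dk);
print("disc",onz(c,((xs.min()+xs.max())/2,(ys.min()+ys.max())/2),.056))
E
```

```text
bar ((629.6535034179688, -122.58561706542969), (16.917240142822266, 55.935123443603516), 88.45244598388672)
box ((629.5469970703125, -121.90716552734375), (88.92670440673828, 107.83196258544922), 88.55717468261719)
disc [ 0.63017167 -0.12302122  0.056     ]
```

View pics/k1.png

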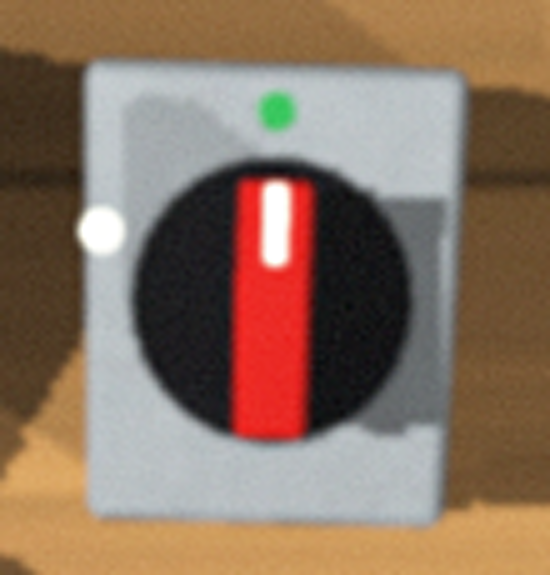

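```bash
python3 -m inch '[[60,[4.2,-0.3,-4],-0.023],[60,[4.2,-0.3,-7],-0.023],[60,[4.2,-0.3,-11],-0.023],[60,[4.2,-0.3,-15],-0.023],[60,[4.2,-0.3,-18.7],-0.023],[60,[4.2,-0.3,-18.7],-0.023],[60,[4.2,-0.3,-18.7],-0.023]]'; python3 -m inch '[[0,[0,0,0],0],[0,[0,0,0],0],[0,[0,0,0],0],[0,[0,0,0],0],[0,[0,0,0],0],[0,[0,0,0],0],[0,[0,0,0],0],[0,[0,0,0],0]]'
```

```text
t: 2.9
tool_pos: [0.6291, -0.1224, 0.0747]
ee_rot: [[-0.003, -0.02, -1.0], [0.001, -1.0, 0.02], [-1.0, -0.0, 0.003]]
wrist_force: [1.0, -0.3, 1.9]
width: 0.0513
t: 3.57
tool_pos: [0.6291, -0.1224, 0.0748]
ee_rot: [[-0.003, -0.02, -1.0], [0.0, -1.0, 0.02], [-1.0, -0.0, 0.003]]
wrist_force: [-0.3, 0.8, -1.0]
width: 0.0001
```

```bash
python3 - <<'E'
from h import *
c=robot.camera("wrist");cv2.imwrite("pics/w2.png",c["img"][:,:,::-1])
c=robot.camera("scene");crop(c,200,230,320,340,5,"s2");print(robot.observe()["width"])
E
```

```text
-0.00039939003033654893
```

View pics/w2.png

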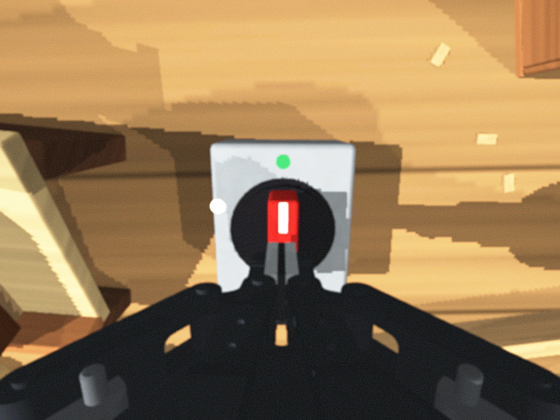

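View pics/s2.png

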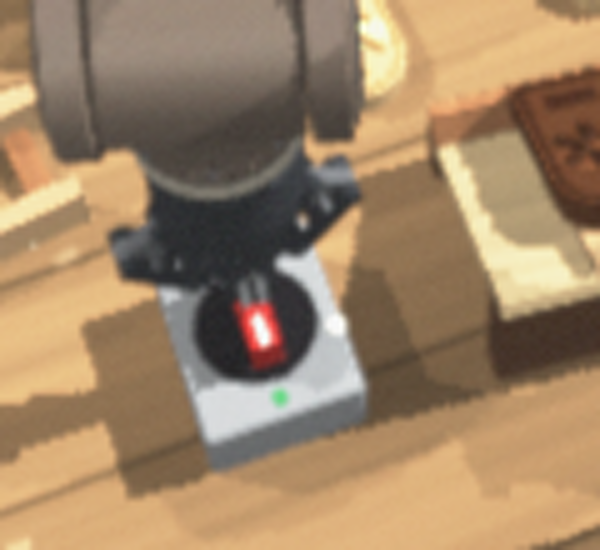

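```bash
python3 - <<'E'
from h import *
c=robot.camera("wrist");crop(c,220,170,350,330,4.5,"w2c")
for x in (.658,.63,.602):print(x,proj(c,(x,-.1225,.085)),proj(c,(x,-.1225,.057)))
s=robot.observe();tp=s["tool_pos"];print(tp,proj(c,tp),proj(c,tp-[0,0,.011]),s["wrist_force"],s["width"])
print(c["extrinsics"].round(3))
E
```

```text
0.658 [280.41282774 198.31799228] [280.53008401 187.33902381]
0.63 [281.42617569 249.25913494] [281.395289   231.48137939]
0.602 [282.35267236 295.83425193] [282.19646172 272.35683828]
[ 0.62907775 -0.1223799   0.07464744] [281.23219731 243.5633631 ] [281.23082047 236.67330133] [-0.01515213  0.23485768 -0.59836263] 0.00017047655756460473
[[-0.019 -0.965 -0.262  0.695]
 [-1.     0.018  0.006 -0.124]
 [-0.001  0.262 -0.965  0.237]
 [ 0.     0.     0.     1.   ]]
```

View pics/w2c.png

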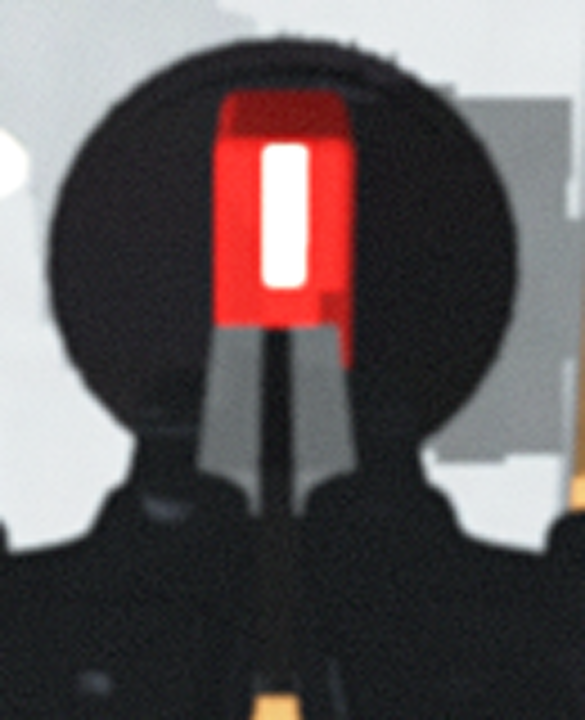

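```bash
python3 -m inch '[[0,[0,0,3],0],[0,[0,0,6],0],[0,[0,0,6],0],[0,[0,0,6],0]]'; python3 - <<'E'
from h import *
c=robot.camera("wrist");crop(c,200,130,360,330,3.5,"w3c")
c=robot.camera("scene");crop(c,200,210,320,340,4.5,"s3")
E
```

```text
t: 4.05
tool_pos: [0.6297, -0.1225, 0.1361]
ee_rot: [[0.0, -0.02, -1.0], [-0.0, -1.0, 0.02], [-1.0, 0.0, -0.0]]
wrist_force: [-0.7, -0.2, -0.1]
width: 0.0003
```

View pics/w3c.png

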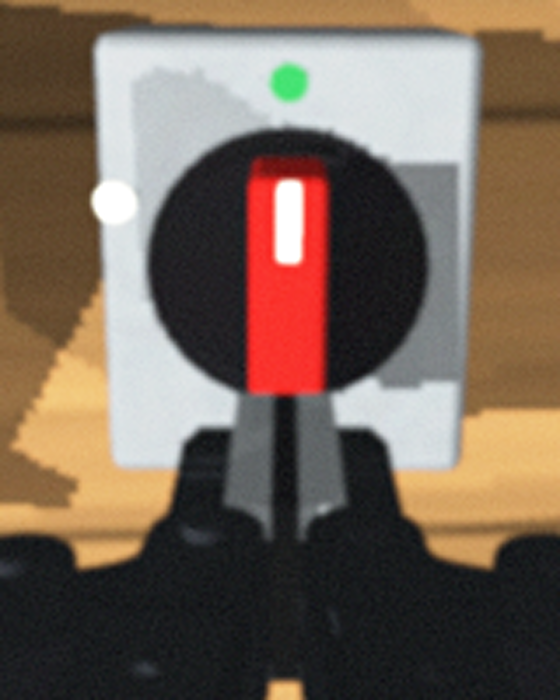

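View pics/s3.png

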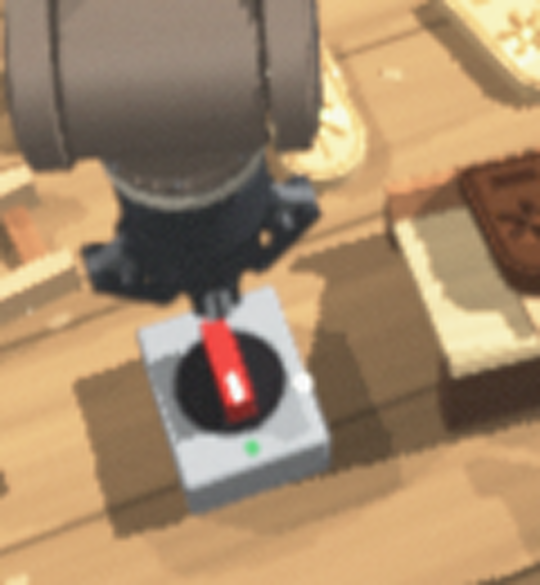

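```bash
python3 - <<'E'
from h import *
w=robot.camera("wrist");s=robot.camera("scene");t=robot.camera("top")
print("tip",tri([w,s],[(281.5,242),(247.3,281)]),robot.observe()["tool_pos"])
o,d=ray(w,(281.5,242))
for z in(.1,.12,.125,.13,.14,.15,.16):
    p=onz(w,(281.5,242),z);print(z,p.round(4),proj(s,p).round(1),proj(t,p).round(1))
crop(t,300,80,400,180,6,"t4")
crop(s,215,250,275,320,8,"s4")
E
```

```text
tip [ 0.62228166 -0.12410998  0.12003284] [ 0.62862226 -0.12225891  0.13347399]
0.1 [ 0.6161 -0.1222  0.1   ] [248.7 282.3] [344.  124.7]
0.12 [ 0.624  -0.1223  0.12  ] [249.  281.7] [344.8 119.3]
0.125 [ 0.626  -0.1224  0.125 ] [249.1 281.6] [345.  117.9]
0.13 [ 0.628  -0.1224  0.13  ] [249.2 281.4] [345.2 116.6]
0.14 [ 0.632  -0.1225  0.14  ] [249.4 281.1] [345.6 113.8]
0.15 [ 0.636  -0.1225  0.15  ] [249.5 280.8] [346.1 111. ]
0.16 [ 0.64   -0.1226  0.16  ] [249.7 280.4] [346.5 108.1]
```

View pics/s4.png

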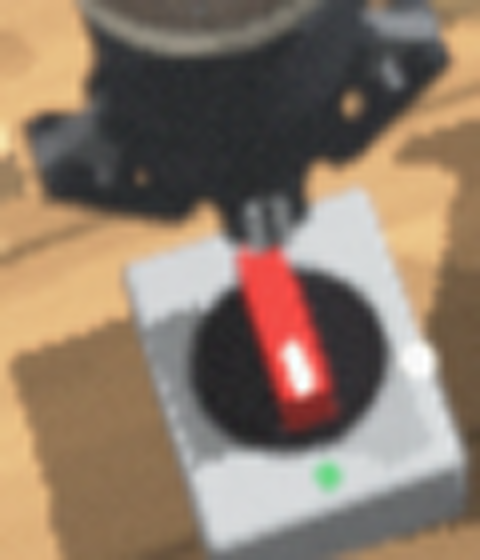

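```bash
python3 -m inch '[[45,[0,0,0],0],[45,[0,0,0],0],[45,[0,0,-2],0],[45,[0,0,-4],0],[45,[0,0,-6],0],[45,[0,0,-6.9],0],[45,[0,0,-6.9],0],[45,[0,0,-6.9],0]]';python3 -m inch '[[0,[0,0,0],0],[0,[0,0,0],0],[0,[0,0,0],0],[0,[0,0,0],0],[0,[0,0,0],0],[0,[0,0,0],0]]'; python3 - <<'E'
from h import *
c=robot.camera("wrist");crop(c,200,130,360,330,3.5,"w5c")
E
```

```text
t: 4.97
tool_pos: [0.6287, -0.1223, 0.0645]
ee_rot: [[-0.005, -0.02, -1.0], [0.001, -1.0, 0.02], [-1.0, -0.001, 0.005]]
wrist_force: [0.3, -0.1, 0.8]
width: 0.0385
t: 5.47
tool_pos: [0.6288, -0.1223, 0.0648]
ee_rot: [[-0.005, -0.02, -1.0], [0.001, -1.0, 0.02], [-1.0, -0.001, 0.005]]
wrist_force: [-0.2, -0.1, -0.5]
width: -0.0003
```

View pics/w5c.png

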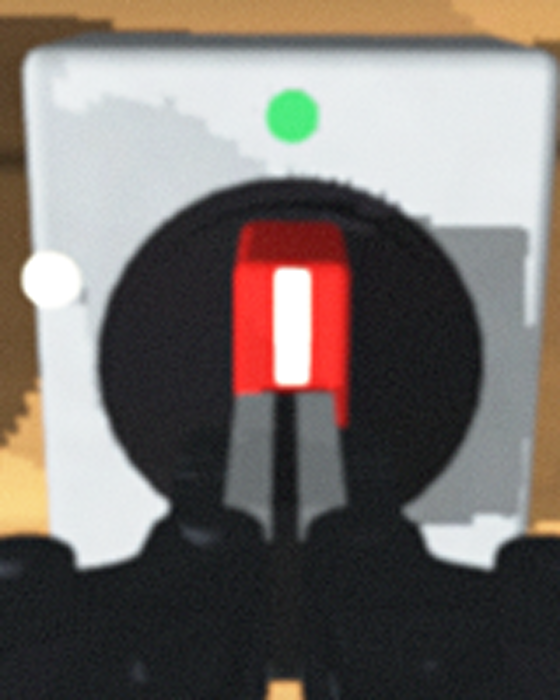

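```bash
python3 - <<'E'
from h import *
t=robot.camera("top");cv2.imwrite("pics/t5.png",t["img"][:,:,::-1])
s=robot.camera("scene");crop(s,180,180,320,330,4,"s5")
print(robot.observe())
E
```

```text
{'t': 5.6167, 'q': array([-1.69064391e+01,  3.89022624e+01,  9.43068668e+01, -2.25610528e-02,
        4.70924502e+01,  7.42549352e+01]), 'joint_velocities': array([ 0.01803732,  0.05765715, -0.00903255, -0.0196774 ,  0.0656259 ,
        0.0862631 ]), 'tau': array([ 9.83628233e-04, -6.80498743e+01, -2.05030078e+01, -5.59576565e-04,
        1.73042610e-02,  1.76063537e-05]), 'tool_pos': array([ 0.62871237, -0.12230101,  0.06455192]), 'ee_rot': array([[-0.00511988, -0.02000258, -0.99978682],
       [ 0.00125472, -0.99979926,  0.0199964 ],
       [-0.99998611, -0.00115208,  0.00514395]]), 'wrist_force': array([-0.23258836,  0.29634055, -0.29491489]), 'moment': array([ 0.00457431,  0.01202064, -0.02520076]), 'width': 3.4331311695213457e-05}
```

View pics/t5.png

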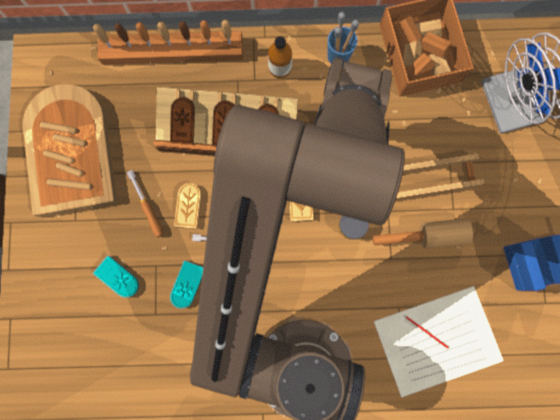

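View pics/s5.png

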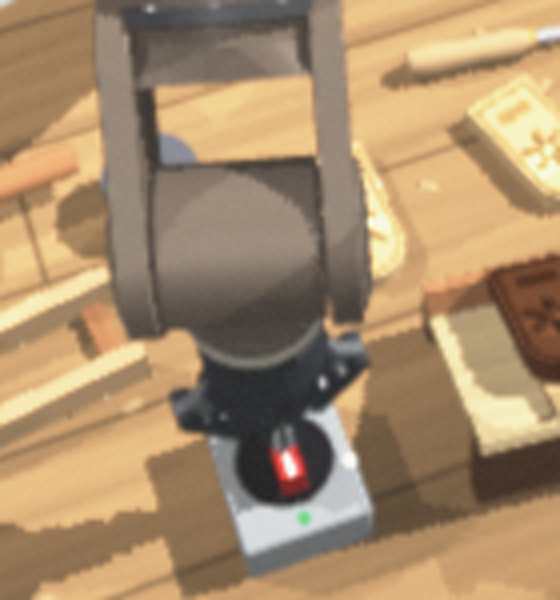

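```bash
python3 -m inch '[[45,[0,0,0],0],[45,[0,0,0],0],[45,[0,0,0],0],[45,[0,0,0],0],[45,[0,0,-1],0],[45,[0,0,-1.9],0],[45,[0,0,-1.9],0]]';python3 -m inch '[[0,[0,0,0],0],[0,[0,0,0],0],[0,[0,0,0],0],[0,[0,0,0],0],[0,[0,0,0],0],[0,[0,0,0],0]]'; python3 - <<'E'
from h import *
c=robot.camera("wrist");crop(c,200,130,360,330,3.5,"w6c")
E
```

```text
t: 6.2
tool_pos: [0.6276, -0.122, 0.0431]
ee_rot: [[-0.008, -0.02, -1.0], [0.002, -1.0, 0.02], [-1.0, -0.002, 0.008]]
wrist_force: [-0.9, 0.6, -0.5]
width: 0.0387
t: 6.7
tool_pos: [0.6273, -0.1229, 0.0427]
ee_rot: [[-0.009, -0.02, -1.0], [0.002, -1.0, 0.02], [-1.0, -0.001, 0.009]]
wrist_force: [-1.3, -6.5, -5.0]
width: 0.0146
```

View pics/w6c.png

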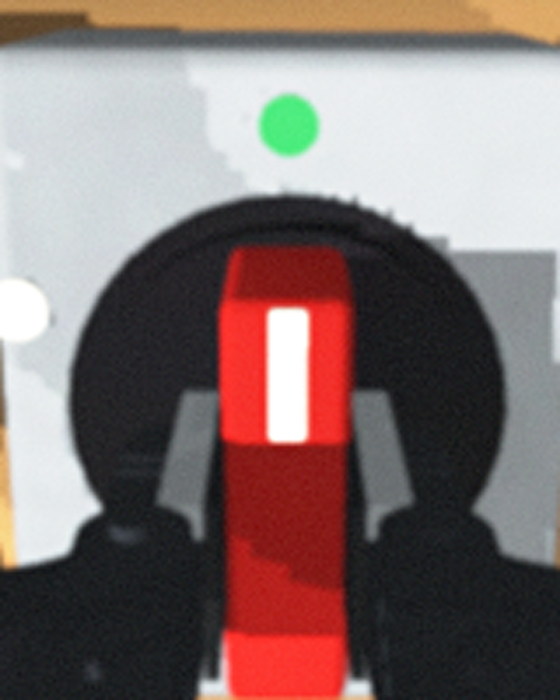

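```bash
python3 -m inch '[[0,[0,0,0],0.12],[0,[0,0,0],0.24],[0,[0,0,0],0.36],[0,[0,0,0],0.48],[0,[0,0,0],0.6],[0,[0,0,0],0.7],[0,[0,0,0],0.7]]';python3 -m inch '[[0,[0,0,0],0.12],[0,[0,0,0],0.24],[0,[0,0,0],0.36],[0,[0,0,0],0.46],[0,[0,0,0],0.46],[0,[0,0,0],0.46]]'
```

```text
t: 7.33
tool_pos: [0.6275, -0.1241, 0.0427]
ee_rot: [[-0.007, 0.634, -0.774], [-0.006, -0.774, -0.634], [-1.0, 0.0, 0.009]]
wrist_force: [1.3, -7.1, -4.1]
width: 0.0148
t: 7.83
tool_pos: [0.6281, -0.1247, 0.0427]
ee_rot: [[-0.002, 0.912, -0.411], [-0.01, -0.411, -0.911], [-1.0, 0.002, 0.01]]
wrist_force: [3.5, -4.2, -4.5]
width: 0.0151
```

```bash
python3 -m inch '[[50,[0,0,0],0],[50,[0,0,0],0],[50,[0,0,0],0],[50,[0,0,0],0],[50,[0,0,4],0],[50,[0,0,8],0],[50,[0,0,12],0],[50,[0,0,16],0]]'; python3 - <<'E'
from h import *
c=robot.camera("wrist");cv2.imwrite("pics/w7.png",c["img"][:,:,::-1])
E
```

```text
t: 8.5
tool_pos: [0.6277, -0.1245, 0.2046]
ee_rot: [[-0.003, 0.912, -0.411], [-0.009, -0.411, -0.911], [-1.0, 0.001, 0.01]]
wrist_force: [-0.8, -0.7, 0.0]
width: 0.0427
```

View pics/w7.png

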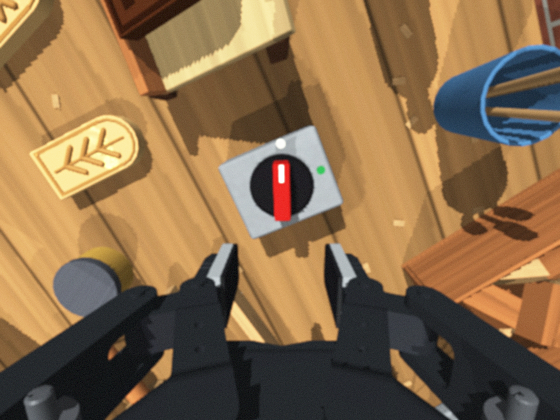

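```bash
python3 -m inch '[[100,[-5.8,30.5,8],-1.265],[100,[-5.8,30.5,8],-1.265],[100,[-5.8,30.5,8],-1.265],[100,[-5.8,30.5,8],-1.265],[100,[-5.8,30.5,8],-1.265],[100,[-5.8,30.5,8],-1.265],[100,[-5.8,30.5,8],-1.265],[100,[-5.8,30.5,8],-1.265]]'; python3 -m inch '[[100,[0,0,0],-0.31],[100,[0,0,0],-0.31],[100,[0,0,0],-0.31],[100,[0,0,0],-0.31]]'; python3 - <<'E'
from h import *
c=robot.camera("wrist");cv2.imwrite("pics/w8.png",c["img"][:,:,::-1])
E
```

```text
t: 9.22
tool_pos: [0.5717, 0.1812, 0.2937]
ee_rot: [[-0.008, 0.166, -0.986], [-0.012, -0.986, -0.166], [-1.0, 0.01, 0.009]]
wrist_force: [-0.0, 0.1, 0.4]
width: 0.0853
t: 9.55
tool_pos: [0.5715, 0.1816, 0.2935]
ee_rot: [[-0.011, -0.145, -0.989], [-0.009, -0.989, 0.145], [-1.0, 0.01, 0.009]]
wrist_force: [0.2, -1.3, -0.6]
width: 0.0854
```

View pics/w8.png

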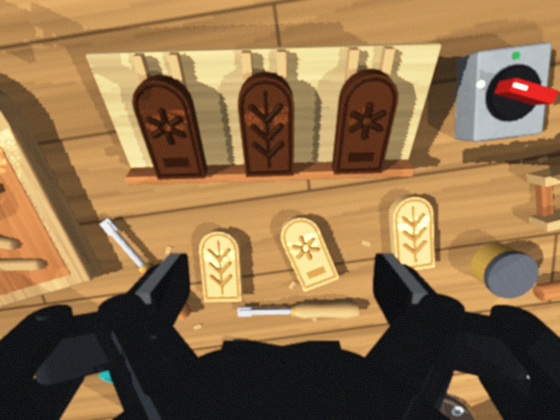

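```bash
cat > deck.py <<'E'
from h import *
th=np.radians(25)
def frame(O,psi):
    x=np.array([np.cos(psi)*np.cos(th),np.sin(psi)*np.cos(th),np.sin(th)]);y=np.array([-np.sin(psi),np.cos(psi),0]);z=np.cross(x,y)
    return np.c_[x,y,z],np.array([O[0],O[1],.06])
def ondeck(c,uv,R,O,h):
    o,d=ray(c,uv);n=R[:,2];P=O+h*n;return R.T@(o+d*((P-o)@n)/(d@n)-O)
E
python3 - <<'E'
from deck import *
c=robot.camera("wrist");im=c["img"].astype(int);print(c["extrinsics"].round(4).tolist())
m=np.zeros(im.shape[:2],np.uint8);m[65:185,120:410]=(im[...,0]<105)[65:185,120:410]&(im[...,2]<50)[65:185,120:410]
m=cv2.morphologyEx(m,cv2.MORPH_OPEN,np.ones((5,5)));m=cv2.morphologyEx(m,cv2.MORPH_CLOSE,np.ones((5,5)))
cv2.imwrite("pics/m8.png",cv2.resize((im[60:190,80:460,::-1]*(0.4+0.6*m[60:190,80:460,None])).astype(np.uint8),None,fx=2.1,fy=2.1))
n,l,st,ct=cv2.connectedComponentsWithStats(m)
cn=[]
for i in range(1,n):
    if st[i,4]>1500:
        cn.append(max(cv2.findContours((l==i).astype(np.uint8),0,1)[0],key=len)[:,0,:]);print(st[i],ct[i])
O=np.array([.58,.19]);psi=np.radians(-6.6)
for it in range(12):
    R,P=frame(O,psi);res=[]
    for k in cn:
        W=np.array([ondeck(c,p,R,P,.020) for p in k]);r=cv2.minAreaRect((W[:,:2]*1000).astype(np.float32))
        res.append((W[:,0].min(),W[:,0].max(),W[:,1].min(),W[:,1].max(),r))
    cx=np.array([(a[0]+a[1])/2 for a in res]);cy=np.array([(a[2]+a[3])/2 for a in res])
    o=np.argsort(cy);sl=np.polyfit(cy,cx,1)[0];psi-=sl*0.8 if it>2 else 0
    O=O+np.array([np.cos(psi),np.sin(psi)])*(cx.mean()-.06)/np.cos(th)+np.array([-np.sin(psi),np.cos(psi)])*cy[o[1]]
for a in res: print(np.round(np.array(a[:4])*1000,1),np.round(a[4][1],1),round(a[4][2],1))
print("deck",O,np.degrees(psi))
E
```

```text
[[-0.1401, -0.9535, -0.267, 0.6378], [-0.9901, 0.1376, 0.0281, 0.1737], [0.01, 0.2683, -0.9633, 0.4554], [0.0, 0.0, 0.0, 1.0]]
[ 332   70   66  103 5118] [364.47420868 123.85502149]
[ 239   72   70  104 5131] [267.56226856 125.62833756]
[ 134   74   90  104 5605] [170.80035682 128.08599465]
[  -0.8  120.8 -142.8  -67.5] [ 75.4 121.5] 89.7
[ -1.1 121.1 -38.7  38.7] [122.2  77.4] 0.2
[ -1.4 121.4  64.4 149.2] [122.6  84.8] 0.8
deck [0.58473909 0.18314149] -6.790489137141924
```

View pics/m8.png

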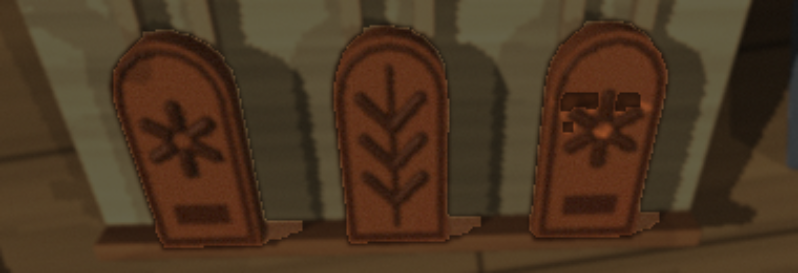

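```bash
python3 - <<'E'
from deck import *
c=robot.camera("wrist");im=c["img"].astype(int)
m=np.zeros(im.shape[:2],np.uint8);m[65:185,120:410]=(im[...,0]<105)[65:185,120:410]&(im[...,2]<50)[65:185,120:410]
m=cv2.morphologyEx(m,cv2.MORPH_OPEN,np.ones((5,5)));m=cv2.morphologyEx(m,cv2.MORPH_CLOSE,np.ones((5,5)))
n,l,st,ct=cv2.connectedComponentsWithStats(m)
R,P=frame([.58474,.18314],np.radians(-6.79))
for i in range(1,n):
    if st[i,4]<1500: continue
    k=max(cv2.findContours((l==i).astype(np.uint8),0,1)[0],key=len)[:,0,:]
    W=np.array([ondeck(c,p,R,P,.020) for p in k])*1000
    s=(W[:,0]>25)&(W[:,0]<80);Y=W[s];mid=(Y[:,1].min()+Y[:,1].max())/2
    for side in(Y[Y[:,1]<mid],Y[Y[:,1]>mid]):
        f=np.polyfit(side[:,0],side[:,1],1);print(ct[i].round(0),"y at x=60: %.1f slope %.2f deg"%(np.polyval(f,60),np.degrees(np.arctan(f[0]))))
# fresh
hs=cv2.cvtColor(c["img"],cv2.COLOR_RGB2HSV)
m=np.zeros(im.shape[:2],np.uint8);m[190:305,190:445]=((im[...,0]>200)&(im[...,2]>100))[190:305,190:445]
m=cv2.morphologyEx(m,cv2.MORPH_CLOSE,np.ones((5,5)));m=cv2.morphologyEx(m,cv2.MORPH_OPEN,np.ones((5,5)))
n,l,st,ct=cv2.connectedComponentsWithStats(m)
for i in range(1,n):
    if st[i,4]<800: continue
    k=max(cv2.findContours((l==i).astype(np.uint8),0,1)[0],key=len)[:,0,:]
    r=cv2.minAreaRect(np.array([onz(c,p,.02)[:2]*1000 for p in k],np.float32));print("fresh",ct[i].round(0),np.round(r[0],1),np.round(r[1],1),round(r[2],1))
E
```

```text
[364. 123.] y at x=60: -129.0 slope 0.32 deg
[364. 123.] y at x=60: -68.5 slope 0.34 deg
[267. 126.] y at x=60: -19.0 slope -0.18 deg
[267. 126.] y at x=60: 37.6 slope 0.21 deg
[171. 128.] y at x=60: 85.4 slope -0.48 deg
[171. 128.] y at x=60: 147.7 slope 0.72 deg
fresh [414. 238.] [424.5  -8.4] [158.7  73.2] 10.7
fresh [315. 261.] [406.2 146. ] [183.5 102.3] 37.2
fresh [219. 268.] [432.7 296. ] [ 61.6 120.3] 82.8
```

```bash
python3 -m inch '[[100,[2.6,-5.2,-4],0.026],[100,[5.1,-10.4,-8],0.026],[100,[5.1,-10.4,-12],0.026],[100,[5.1,-10.4,-15],0.026],[100,[5.1,-10.4,-15],0.026]]'; python3 - <<'E'
from h import *
c=robot.camera("wrist");cv2.imwrite("pics/w9.png",c["img"][:,:,::-1])
tp=robot.observe()["tool_pos"]
for w in(-.0425,.0425):print(proj(c,tp+[0,w,.034]))
E
```

```text
t: 10.12
tool_pos: [0.6224, 0.0751, 0.1407]
ee_rot: [[-0.012, -0.114, -0.993], [-0.009, -0.993, 0.114], [-1.0, 0.011, 0.011]]
wrist_force: [0.1, -0.5, -1.2]
width: 0.0853
[373.29177911 259.96079192]
[196.46306188 279.08740344]
```

View pics/w9.png

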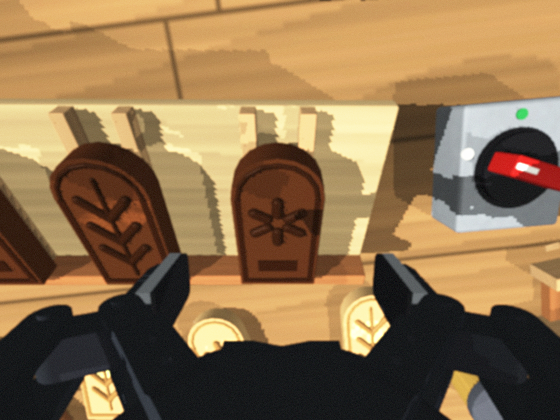

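```bash
python3 -m inch '[[100,[0,0.1,-3],0],[100,[0,0.1,-6],0],[100,[0,0.1,-8],0],[100,[0,0.1,-9],0],[100,[0,0.1,-9],0]]'; python3 -m inch '[[0,[0,0,0],0],[0,[0,0,0],0],[0,[0,0,0],0],[0,[0,0,0],0],[0,[0,0,0],0],[0,[0,0,0],0]]'; python3 - <<'E'
from h import *
c=robot.camera("wrist");cv2.imwrite("pics/w10.png",c["img"][:,:,::-1])
E
```

```text
t: 10.58
tool_pos: [0.6203, 0.0752, 0.0445]
ee_rot: [[-0.022, -0.114, -0.993], [-0.01, -0.993, 0.114], [-1.0, 0.012, 0.021]]
wrist_force: [-0.9, -0.9, 0.6]
width: 0.0855
t: 11.08
tool_pos: [0.6213, 0.0768, 0.049]
ee_rot: [[-0.018, -0.113, -0.993], [-0.008, -0.994, 0.113], [-1.0, 0.01, 0.016]]
wrist_force: [-7.7, 8.1, 22.2]
width: 0.0595
```

View pics/w10.png

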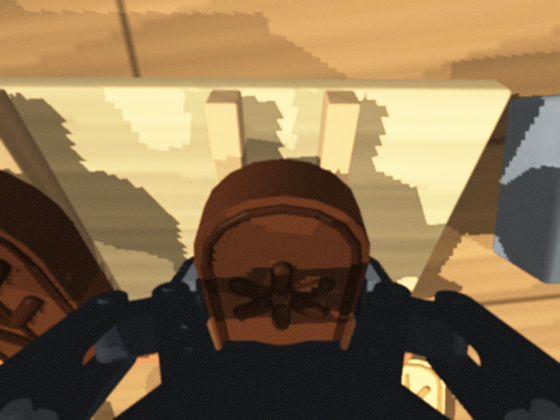

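```bash
python3 -m inch '[[0,[0,0,2],0],[0,[0,0,5],0],[0,[0,0,9],0],[0,[0,0,13],0],[0,[0,0,17],0],[0,[0,0,17],0],[0,[0,0,17],0]]'; python3 - <<'E'
from h import *
c=robot.camera("wrist");cv2.imwrite("pics/w11.png",c["img"][:,:,::-1])
print(robot.observe()["tool_pos"],robot.observe()["q"])
E
```

```text
t: 11.72
tool_pos: [0.6221, 0.077, 0.2232]
ee_rot: [[-0.011, -0.113, -0.994], [-0.008, -0.994, 0.113], [-1.0, 0.009, 0.01]]
wrist_force: [0.2, -0.5, -2.0]
width: 0.0594
[0.621241   0.07691982 0.22081574] [ 1.21460419 28.02150575 87.81915153 -0.49613561 65.00439213 97.90249803]
```

View pics/w11.png

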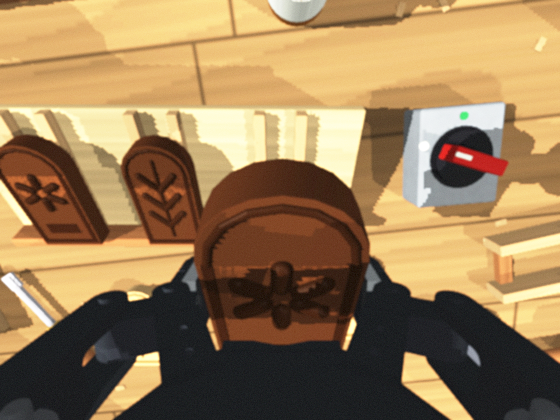

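```bash
python3 -m inch '[[0,[-12.5,-51.6,-2],0.244],[0,[-12.5,-51.6,-2],0.244],[0,[-12.5,-51.6,-2],0.244],[0,[-12.5,-51.6,-2],0.244],[0,[-12.5,-51.6,-2],0.244],[0,[-12.5,-51.6,-2],0.244],[0,[-12.5,-51.6,-2],0.244],[0,[-12.5,-51.6,-2],0.244]]'; python3 - <<'E'
from h import *
c=robot.camera("wrist");cv2.imwrite("pics/w12.png",c["img"][:,:,::-1])
print(robot.observe()["tool_pos"],robot.observe()["ee_rot"][:,1])
E
```

```text
t: 12.43
tool_pos: [0.542, -0.2464, 0.2065]
ee_rot: [[-0.014, 0.131, -0.991], [-0.01, -0.991, -0.131], [-1.0, 0.008, 0.015]]
wrist_force: [0.6, 0.7, -0.2]
width: 0.0589
[ 0.54055149 -0.25275548  0.20607998] [ 0.12765276 -0.99176474  0.01036672]
```

View pics/w12.png

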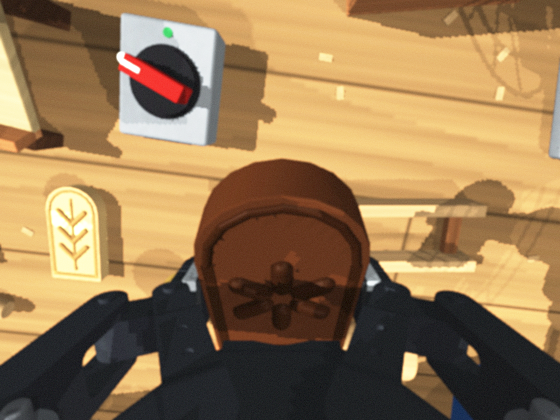

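```bash
python3 -m inch '[[0,[-4.5,-18.6,-1],0],[0,[-4.5,-18.6,-1],0],[0,[-4.5,-18.6,-1],0],[0,[-4.5,-18.6,-1],0],[0,[-4.5,-18.6,-6],0],[0,[-4.5,-18.6,-10],0],[0,[-4.5,-18.6,-10],0],[0,[-4.5,-18.6,-10],0]]'; python3 - <<'E'
from h import *
c=robot.camera("wrist");cv2.imwrite("pics/w13.png",c["img"][:,:,::-1])
print(robot.observe()["tool_pos"],robot.observe()["ee_rot"][:,1])
c=robot.camera("scene");crop(c,60,200,280,360,3.5,"s13")
E
```

```text
t: 13.15
tool_pos: [0.4931, -0.4378, 0.1004]
ee_rot: [[-0.021, 0.126, -0.992], [-0.006, -0.992, -0.126], [-1.0, 0.003, 0.021]]
wrist_force: [-0.8, -0.1, -1.6]
width: 0.059
[ 0.49442958 -0.43806529  0.10339859] [ 0.12697481 -0.99188829  0.00591724]
```

View pics/w13.png

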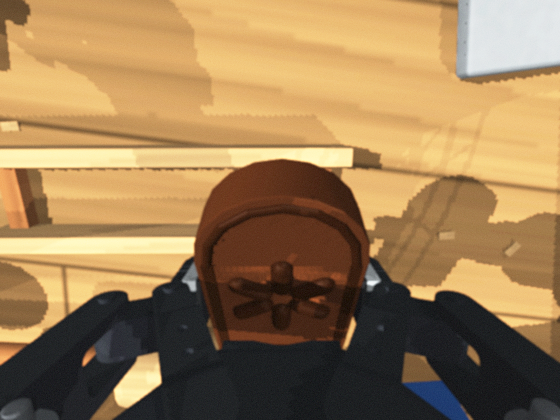

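View pics/s13.png

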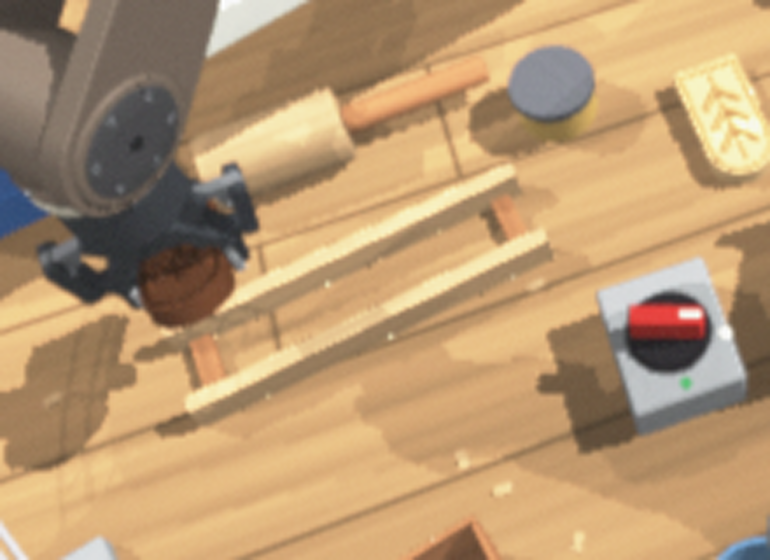

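```bash
python3 - <<'E'
from h import *
c=robot.camera("wrist")
print(onz(c,(352.5,148.5),.035),onz(c,(0,149),.035),onz(c,(150,226),.035))
im=c["img"].astype(int)
print(robot.observe()["tool_pos"])
E
```

```text
[ 0.54883123 -0.48589702  0.035     ] [ 0.51496457 -0.22619443  0.035     ] [ 0.46801779 -0.33685189  0.035     ]
[ 0.49604852 -0.43862528  0.10690434]
```

```bash
python3 - <<'E'
from h import *
c=robot.camera("wrist");crop(c,0,120,380,270,2.1,"w14");print(robot.observe()["tool_pos"])
x,y=np.array([.9914,.1305]),np.array([-.1305,.9914])
C=np.array([.4834,-.3398])
for u in(-.042,-.028,.028,.042):
    for v in (-.15,-.05,.05): print(u,v,proj(c,[*(C+u*x+v*y),.035]).round(1),end=' ')
    print()
g=c["img"][130:265,130];print([(i+130,tuple(int(k) for k in p)) for i,p in enumerate(g)][::2])
E
```

```text
[ 0.49631809 -0.43871375  0.10759322]
-0.042 -0.15 [340.9 256.1] -0.042 -0.05 [220.5 256.9] -0.042 0.05 [ 99.2 257.6] 
-0.028 -0.15 [341.8 240.5] -0.028 -0.05 [219.6 241.1] -0.028 0.05 [ 96.4 241.8] 
0.028 -0.15 [345.6 172.7] 0.028 -0.05 [215.4 173.1] 0.028 0.05 [ 84.2 173.5] 
0.042 -0.15 [346.7 154.4] 0.042 -0.05 [214.3 154.7] 0.042 0.05 [ 80.9 155. ] 
[(130, (196, 150, 94)), (132, (198, 150, 92)), (134, (197, 146, 89)), (136, (180, 136, 81)), (138, (143, 108, 64)), (140, (134, 99, 61)), (142, (175, 130, 77)), (144, (216, 163, 101)), (146, (219, 168, 106)), (148, (164, 126, 78)), (150, (144, 111, 74)), (152, (237, 193, 129)), (154, (253, 234, 166)), (156, (253, 240, 175)), (158, (254, 243, 183)), (160, (253, 237, 171)), (162, (251, 230, 162)), (164, (251, 230, 163)), (166, (252, 233, 169)), (168, (254, 236, 172)), (170, (204, 158, 103)), (172, (160, 118, 70)), (174, (225, 175, 109)), (176, (227, 179, 109)), (178, (228, 180, 111)), (180, (229, 182, 109)), (182, (227, 176, 107)), (184, (228, 176, 109)), (186, (225, 174, 108)), (188, (223, 168, 104)), (190, (225, 173, 103)), (192, (228
[... 169 characters left out ...]
 167, 104)), (208, (215, 166, 101)), (210, (214, 165, 101)), (212, (215, 166, 99)), (214, (221, 170, 104)), (216, (220, 167, 102)), (218, (222, 172, 108)), (220, (227, 176, 112)), (222, (224, 172, 105)), (224, (207, 157, 95)), (226, (148, 117, 77)), (228, (130, 103, 67)), (230, (143, 113, 75)), (232, (164, 129, 86)), (234, (166, 130, 84)), (236, (169, 131, 87)), (238, (245, 209, 144)), (240, (255, 246, 188)), (242, (255, 247, 193)), (244, (255, 247, 193)), (246, (254, 241, 179)), (248, (252, 235, 172)), (250, (253, 238, 175)), (252, (254, 239, 179)), (254, (243, 205, 134)), (256, (239, 196, 122)), (258, (240, 198, 122)), (260, (240, 196, 123)), (262, (238, 193, 118)), (264, (233, 183, 112))]
```

View pics/w14.png

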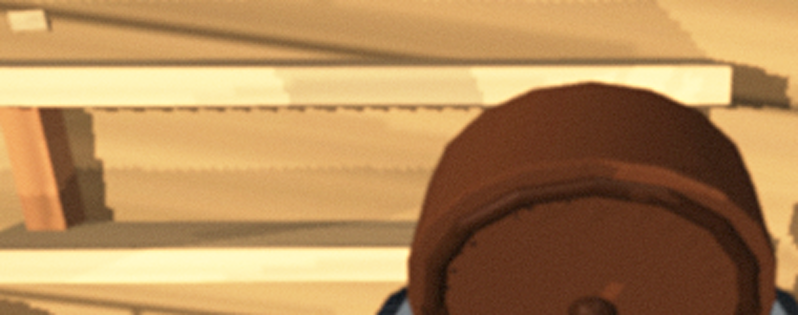

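```bash
python3 -m inch '[[0,[0.1,-0.2,-3],0],[0,[0.1,-0.2,-6],0],[0,[0.1,-0.2,-7.5],0],[0,[0.1,-0.2,-8],0],[0,[0.1,-0.2,-8.3],0],[0,[0.1,-0.2,-8.3],0],[0,[0.1,-0.2,-8.3],0]]';  python3 -m inch '[[0,[0,0,-0.3],0],[0,[0,0,-0.6],0],[0,[0,0,-0.9],0],[0,[0,0,-1.2],0],[0,[0,0,-1.2],0]]'
```

```text
t: 13.93
tool_pos: [0.4981, -0.4411, 0.0263]
ee_rot: [[-0.011, 0.129, -0.992], [-0.016, -0.992, -0.128], [-1.0, 0.014, 0.013]]
wrist_force: [-0.6, 0.4, -1.8]
width: 0.0591
t: 14.35
tool_pos: [0.4985, -0.4418, 0.0155]
ee_rot: [[-0.01, 0.129, -0.992], [-0.017, -0.992, -0.129], [-1.0, 0.016, 0.012]]
wrist_force: [-0.5, -1.1, 10.4]
width: 0.0591
```

```bash
python3 -m inch '[[0,[0,0,-0.3],0],[0,[0,0,-0.5],0],[0,[0,0,-0.7],0],[0,[0,0,-0.9],0],[0,[0,0,-0.9],0],[0,[0,0,-0.9],0]]'; python3 - <<'E'
from h import *
c=robot.camera("wrist");crop(c,0,120,400,380,2,"w15")
c=robot.camera("scene");crop(c,60,200,280,360,3.5,"s15");print(robot.observe()["tool_pos"],robot.observe()["wrist_force"])
E
```

```text
t: 14.85
tool_pos: [0.4999, -0.4429, 0.0086]
ee_rot: [[-0.007, 0.129, -0.992], [-0.02, -0.991, -0.129], [-1.0, 0.019, 0.01]]
wrist_force: [2.6, 0.0, 13.9]
width: 0.0592
[ 0.4998687  -0.44291401  0.00858701] [ 2.57355368  0.36144245 15.84134437]
```

View pics/w15.png

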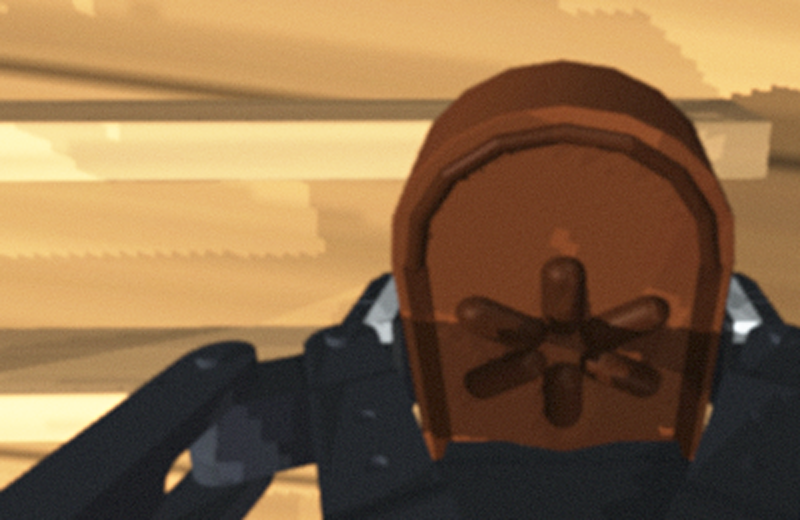

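View pics/s15.png

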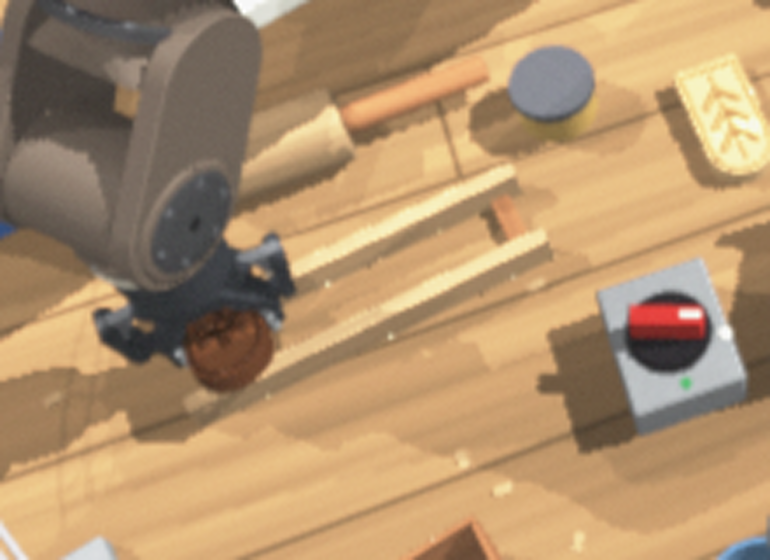

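```bash
python3 -m inch '[[0,[-0.1,0.1,-0.3],0],[0,[-0.1,0.1,-0.5],0],[0,[-0.2,0.2,-0.8],0],[0,[-0.2,0.2,-1.0],0],[0,[-0.2,0.2,-1.0],0],[0,[-0.2,0.2,-1.0],0]]'; python3 - <<'E'
from h import *
c=robot.camera("wrist");crop(c,0,120,400,380,2,"w16")
E
```

```text
t: 15.45
tool_pos: [0.5, -0.4427, 0.0011]
ee_rot: [[-0.002, 0.129, -0.992], [-0.025, -0.991, -0.129], [-1.0, 0.025, 0.006]]
wrist_force: [5.4, -2.8, 15.1]
width: 0.0593
```

View pics/w16.png

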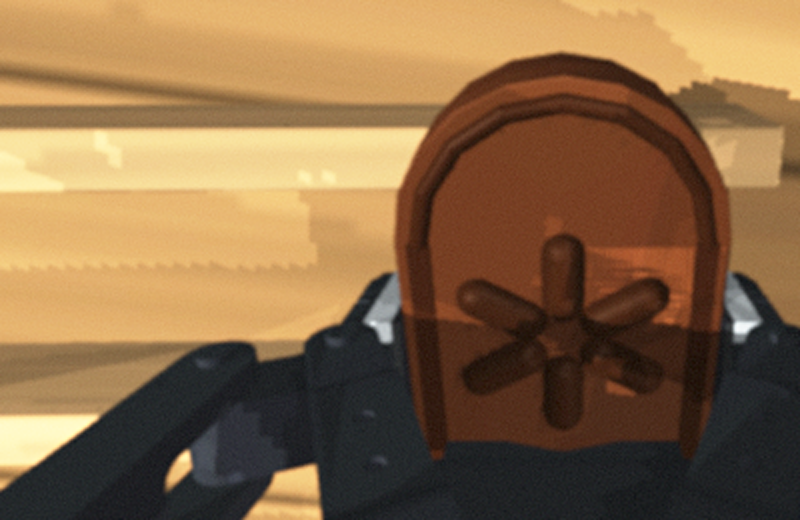

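```bash
python3 -m inch '[[0,[0,0,-0.3],0],[0,[0,0,-0.3],0],[30,[0,0,-0.3],0],[100,[0,0,0],0],[100,[0,0,0],0],[100,[0,0,0],0],[100,[0,0,0],0],[100,[0,0,0],0]]';python3 -m inch '[[100,[0,0,3],0],[100,[0,0,7],0],[100,[0,0,11],0],[100,[0,0,15],0],[100,[0,0,19],0],[100,[0,0,19],0],[100,[0,0,19],0],[100,[0,0,19],0]]'; python3 - <<'E'
from h import *
c=robot.camera("wrist");cv2.imwrite("pics/w17.png",c["img"][:,:,::-1])
E
```

```text
t: 16.17
tool_pos: [0.4999, -0.4427, 0.0008]
ee_rot: [[-0.003, 0.129, -0.992], [-0.025, -0.991, -0.129], [-1.0, 0.025, 0.006]]
wrist_force: [0.4, -0.3, 0.1]
width: 0.0858
t: 16.83
tool_pos: [0.4996, -0.4424, 0.1902]
ee_rot: [[-0.003, 0.129, -0.992], [-0.025, -0.991, -0.129], [-1.0, 0.024, 0.006]]
wrist_force: [-0.0, -0.0, 1.0]
width: 0.085
```

View pics/w17.png

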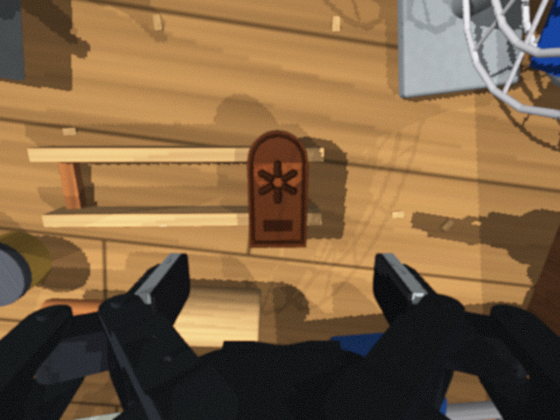

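```bash
python3 -m inch '[[100,[13.5,62.8,2],-0.248],[100,[13.5,62.8,2],-0.248],[100,[13.5,62.8,2],-0.248],[100,[13.5,62.8,2],-0.248],[100,[13.5,62.8,2],-0.248],[100,[13.5,62.8,2],-0.248],[100,[13.5,62.8,2],-0.248],[100,[13.5,62.8,2],-0.248]]'
```

```text
t: 17.55
tool_pos: [0.5692, -0.1147, 0.1988]
ee_rot: [[-0.012, -0.118, -0.993], [-0.021, -0.993, 0.118], [-1.0, 0.022, 0.01]]
wrist_force: [1.0, 0.6, -0.1]
width: 0.0854
```

```bash
python3 -m inch '[[100,[6.5,30.1,1],0],[100,[6.5,30.1,1],0],[100,[6.5,30.1,1],0],[100,[6.5,30.1,1],0],[100,[6.5,30.1,1],0],[100,[6.5,30.1,1],0],[100,[6.5,30.1,1],0],[100,[6.5,30.1,1],0]]';python3 -m inch '[[100,[0,0,-3],0],[100,[0,0,-6],0],[100,[0,0,-6],0],[100,[0,0,-6],0]]'; python3 - <<'E'
from h import *
c=robot.camera("wrist");cv2.imwrite("pics/w18.png",c["img"][:,:,::-1]);print(robot.observe()["tool_pos"])
E
```

```text
t: 18.22
tool_pos: [0.634, 0.1908, 0.2068]
ee_rot: [[-0.015, -0.115, -0.993], [-0.021, -0.993, 0.116], [-1.0, 0.022, 0.012]]
wrist_force: [0.9, -0.1, -0.3]
width: 0.0854
t: 18.55
tool_pos: [0.6331, 0.1905, 0.1446]
ee_rot: [[-0.02, -0.115, -0.993], [-0.022, -0.993, 0.116], [-1.0, 0.024, 0.017]]
wrist_force: [-0.6, -0.3, -0.4]
width: 0.0854
[0.63402465 0.19048124 0.1464832 ]
```

View pics/w18.png

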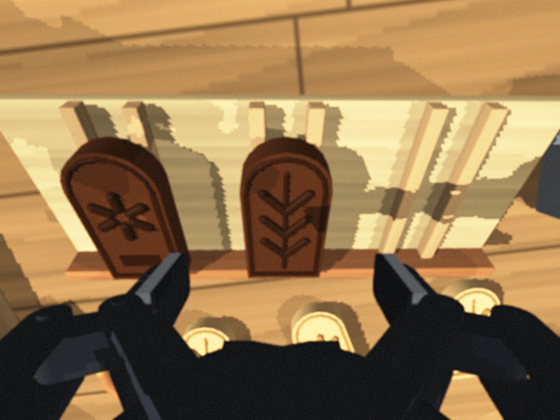

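```bash
python3 -m inch '[[100,[0.1,-0.4,-3],0],[100,[0.1,-0.4,-6],0],[100,[0.1,-0.4,-8],0],[100,[0.1,-0.4,-9.2],0],[100,[0.1,-0.4,-9.2],0],[100,[0.1,-0.4,-9.2],0],[100,[0.1,-0.4,-9.2],0]]'; python3 -m inch '[[0,[0.1,0,0.1],0],[0,[0.1,0,0.1],0],[0,[0.1,0,0.1],0],[0,[0.1,0,0.1],0],[0,[0.1,0,0.1],0],[0,[0.1,0,0.1],0]]'
```

```text
t: 19.18
tool_pos: [0.6361, 0.1866, 0.0565]
ee_rot: [[-0.014, -0.116, -0.993], [-0.021, -0.993, 0.116], [-1.0, 0.022, 0.011]]
wrist_force: [-0.2, -0.2, -0.4]
width: 0.0851
t: 19.68
tool_pos: [0.6381, 0.1866, 0.0596]
ee_rot: [[-0.011, -0.116, -0.993], [-0.02, -0.993, 0.116], [-1.0, 0.021, 0.008]]
wrist_force: [-1.2, -2.1, 10.1]
width: 0.0591
```

```bash
python3 -m inch '[[0,[0,0,2],0],[0,[0,0,5],0],[0,[0,0,9],0],[0,[0,0,13],0],[0,[0,0,15],0],[0,[0,0,15],0],[0,[0,0,15],0]]'; python3 -m inch '[[0,[-15,-52.9,0],0.248],[0,[-15,-52.9,0],0.248],[0,[-15,-52.9,0],0.248],[0,[-15,-52.9,0],0.248],[0,[-15,-52.9,0],0.248],[0,[-15,-52.9,0],0.248],[0,[-15,-52.9,0],0.248],[0,[-15,-52.9,0],0.248]]'
```

```text
t: 20.27
tool_pos: [0.6382, 0.1867, 0.2109]
ee_rot: [[-0.008, -0.116, -0.993], [-0.02, -0.993, 0.116], [-1.0, 0.021, 0.006]]
wrist_force: [0.6, -0.2, -1.4]
width: 0.0586
t: 20.93
tool_pos: [0.5456, -0.1355, 0.2088]
ee_rot: [[-0.006, 0.132, -0.991], [-0.02, -0.991, -0.131], [-1.0, 0.019, 0.008]]
wrist_force: [0.5, -0.2, -1.6]
width: 0.059
```

Remaining to (0.488,-0.342): [-5.8,-20.7].

```bash
python3 -m inch '[[0,[-5.8,-20.7,0],0],[0,[-5.8,-20.7,0],0],[0,[-5.8,-20.7,0],0],[0,[-5.8,-20.7,0],0],[0,[-5.8,-20.7,-1],0],[0,[-5.8,-20.7,-5],0],[0,[-5.8,-20.7,-9],0],[0,[-5.8,-20.7,-9],0]]';python3 -m inch '[[0,[0,0,0],0],[0,[0,0,0],0]]'; python3 - <<'E'
from h import *
c=robot.camera("wrist");cv2.imwrite("pics/w19.png",c["img"][:,:,::-1]);print(robot.observe()["tool_pos"])
E
```

```text
t: 21.6
tool_pos: [0.4836, -0.3408, 0.1106]
ee_rot: [[-0.016, 0.13, -0.991], [-0.011, -0.992, -0.129], [-1.0, 0.009, 0.017]]
wrist_force: [-0.6, 1.2, -2.3]
width: 0.0592
t: 21.77
tool_pos: [0.4833, -0.3401, 0.1102]
ee_rot: [[-0.018, 0.13, -0.991], [-0.009, -0.991, -0.13], [-1.0, 0.007, 0.019]]
wrist_force: [-0.2, 0.6, -1.6]
width: 0.0589
[ 0.48403239 -0.34041396  0.11146709]
```

View pics/w19.png

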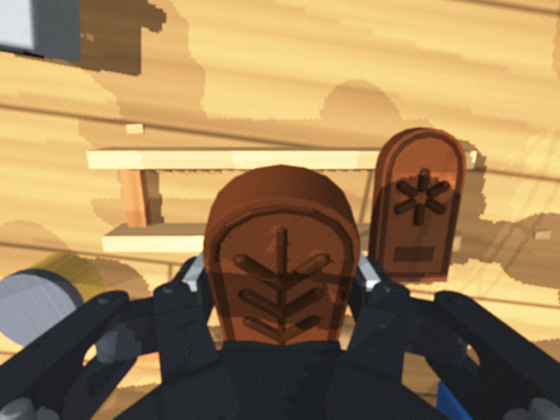

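```bash
python3 -m inch '[[0,[0.4,-0.2,-3],0],[0,[0.4,-0.2,-6],0],[0,[0.4,-0.2,-7],0],[0,[0.4,-0.2,-7.6],0],[0,[0.4,-0.2,-7.6],0],[0,[0.4,-0.2,-7.6],0]]';python3 -m inch '[[0,[0,0,-0.4],0],[0,[0,0,-0.7],0],[0,[0,0,-1.0],0],[0,[0,0,-1.3],0],[0,[0,0,-1.6],0],[0,[0,0,-1.9],0],[0,[0,0,-1.9],0]]'
```

```text
t: 22.32
tool_pos: [0.4887, -0.3427, 0.037]
ee_rot: [[-0.015, 0.131, -0.991], [-0.013, -0.991, -0.13], [-1.0, 0.011, 0.016]]
wrist_force: [-0.9, -0.2, -0.8]
width: 0.0588
t: 22.9
tool_pos: [0.49, -0.3438, 0.0194]
ee_rot: [[-0.011, 0.131, -0.991], [-0.015, -0.991, -0.131], [-1.0, 0.014, 0.013]]
wrist_force: [3.0, -1.3, 11.3]
width: 0.0589
```

```bash
python3 -m inch '[[0,[-0.1,0.1,-0.3],0],[0,[-0.1,0.1,-0.6],0],[0,[-0.2,0.1,-0.9],0],[0,[-0.2,0.1,-1.2],0],[0,[-0.2,0.1,-1.3],0],[0,[-0.2,0.1,-1.3],0]]'; python3 - <<'E'
from h import *
c=robot.camera("wrist");crop(c,50,100,470,370,1.9,"w20");print(robot.observe()["tool_pos"])
E
```

```text
t: 23.4
tool_pos: [0.4902, -0.3443, 0.0086]
ee_rot: [[-0.006, 0.131, -0.991], [-0.02, -0.991, -0.131], [-1.0, 0.019, 0.009]]
wrist_force: [5.8, -1.6, 15.9]
width: 0.0591
[ 0.49019206 -0.344361    0.00860457]
```

View pics/w20.png

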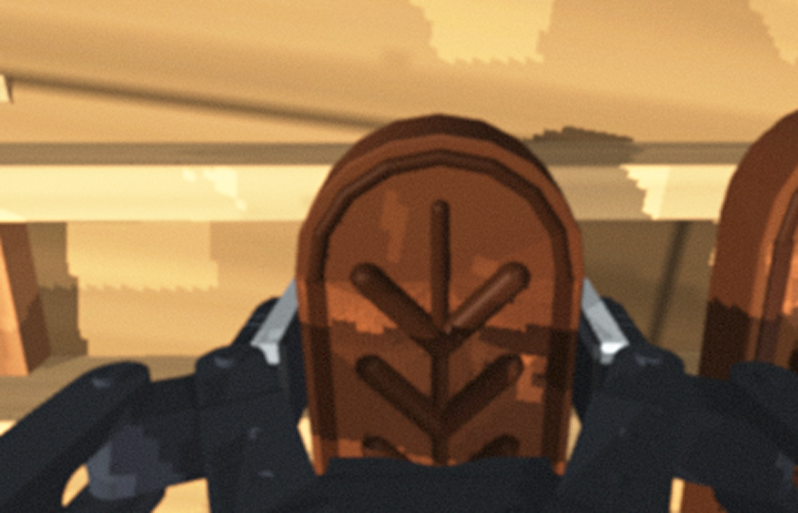

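```bash
python3 -m inch '[[0,[0,0,-0.3],0],[0,[0,0,-0.4],0],[30,[0,0,-0.4],0],[100,[0,0,0.1],0],[100,[0,0,0.1],0],[100,[0,0,0.1],0],[100,[0,0,0.1],0],[100,[0,0,0.1],0]]';python3 -m inch '[[100,[0,0,3],0],[100,[0,0,7],0],[100,[0,0,11],0],[100,[0,0,15],0],[100,[0,0,19],0],[100,[0,0,19],0],[100,[0,0,19],0]]'; python3 - <<'E'
from h import *
c=robot.camera("wrist");cv2.imwrite("pics/w21.png",c["img"][:,:,::-1]);print(robot.observe()["tool_pos"])
E
```

```text
t: 24.12
tool_pos: [0.4901, -0.3443, 0.0094]
ee_rot: [[-0.007, 0.131, -0.991], [-0.019, -0.991, -0.131], [-1.0, 0.018, 0.009]]
wrist_force: [0.3, 0.5, -0.2]
width: 0.0857
t: 24.7
tool_pos: [0.4906, -0.3448, 0.2014]
ee_rot: [[-0.004, 0.131, -0.991], [-0.022, -0.991, -0.131], [-1.0, 0.021, 0.006]]
wrist_force: [-1.3, -0.0, -0.2]
width: 0.0854
[ 0.48997378 -0.34425679  0.1995196 ]
```

View pics/w21.png

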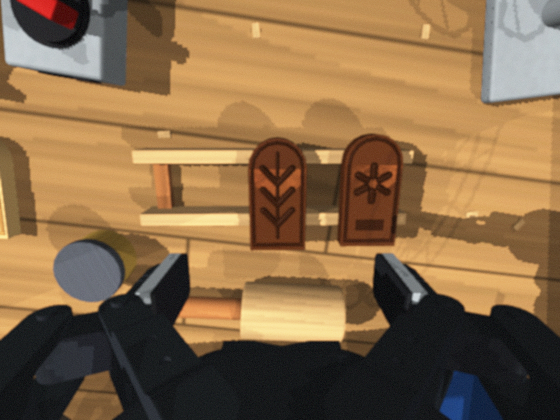

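```bash
python3 -m inch '[[100,[15.8,64,2],-0.248],[100,[15.8,64,2],-0.248],[100,[15.8,64,2],-0.248],[100,[15.8,64,2],-0.248],[100,[15.8,64,2],-0.248],[100,[15.8,64,2],-0.248],[100,[15.8,64,2],-0.248],[100,[15.8,64,2],-0.248]]'
```

```text
t: 25.42
tool_pos: [0.5686, -0.0223, 0.2076]
ee_rot: [[-0.014, -0.116, -0.993], [-0.017, -0.993, 0.117], [-1.0, 0.019, 0.012]]
wrist_force: [1.0, -0.7, -0.8]
width: 0.0857
```

```bash
python3 -m inch '[[100,[7.9,31.8,1],0],[100,[7.9,31.8,1],0],[100,[7.9,31.8,1],0],[100,[7.9,31.8,1],0],[100,[7.9,31.8,1],0],[100,[7.9,31.8,1],0],[100,[7.9,31.8,1],0],[100,[7.9,31.8,1],0]]';python3 -m inch '[[100,[0,0,-3],0],[100,[0,0,-6],0],[100,[0,0,-6],0],[100,[0,0,-6],0]]'; python3 - <<'E'
from h import *
c=robot.camera("wrist");cv2.imwrite("pics/w22.png",c["img"][:,:,::-1]);print(robot.observe()["tool_pos"])
E
```

```text
t: 26.08
tool_pos: [0.6472, 0.2981, 0.215]
ee_rot: [[-0.017, -0.116, -0.993], [-0.018, -0.993, 0.116], [-1.0, 0.02, 0.015]]
wrist_force: [0.9, -0.2, 0.1]
width: 0.0853
t: 26.42
tool_pos: [0.6462, 0.2977, 0.1523]
ee_rot: [[-0.022, -0.116, -0.993], [-0.02, -0.993, 0.116], [-1.0, 0.023, 0.02]]
wrist_force: [0.1, -0.4, 1.5]
width: 0.0852
[0.64720852 0.29770889 0.15461581]
```

View pics/w22.png

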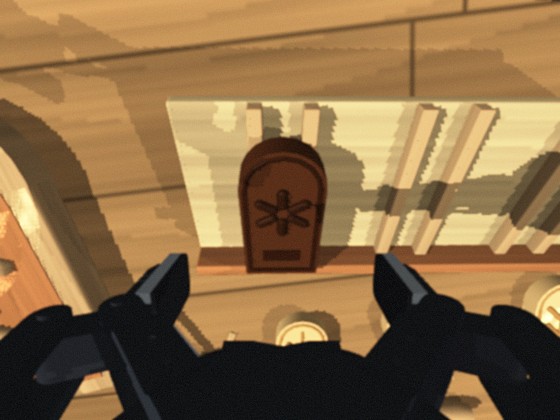

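Centred well. Descend to about 0.052 and grip.

```bash
python3 -m inch '[[100,[0,-0.2,-3],0],[100,[0,-0.2,-6],0],[100,[0,-0.2,-8.5],0],[100,[0,-0.2,-10],0],[100,[0,-0.2,-10],0],[100,[0,-0.2,-10],0],[100,[0,-0.2,-10],0]]'; python3 -m inch '[[0,[0,0,0],0],[0,[0,0,0],0],[0,[0,0,0],0],[0,[0,0,0],0],[0,[0,0,0],0],[0,[0,0,0],0]]'
```

```text
t: 27.05
tool_pos: [0.6484, 0.2958, 0.0571]
ee_rot: [[-0.016, -0.117, -0.993], [-0.018, -0.993, 0.117], [-1.0, 0.02, 0.014]]
wrist_force: [0.2, -0.5, -0.1]
width: 0.0849
t: 27.55
tool_pos: [0.6494, 0.2959, 0.0594]
ee_rot: [[-0.013, -0.117, -0.993], [-0.017, -0.993, 0.117], [-1.0, 0.019, 0.011]]
wrist_force: [-1.9, -2.2, 9.5]
width: 0.0592
```

```bash
python3 -m inch '[[0,[0,0,2],0],[0,[0,0,5],0],[0,[0,0,9],0],[0,[0,0,13],0],[0,[0,0,15],0],[0,[0,0,15],0],[0,[0,0,15],0]]'; python3 -m inch '[[0,[-17.6,-54,0],0.248],[0,[-17.6,-54,0],0.248],[0,[-17.6,-54,0],0.248],[0,[-17.6,-54,0],0.248],[0,[-17.6,-54,0],0.248],[0,[-17.6,-54,0],0.248],[0,[-17.6,-54,0],0.248],[0,[-17.6,-54,0],0.248]]'
```

```text
t: 28.13
tool_pos: [0.6494, 0.296, 0.2109]
ee_rot: [[-0.01, -0.117, -0.993], [-0.016, -0.993, 0.117], [-1.0, 0.017, 0.008]]
wrist_force: [0.3, 0.1, -3.0]
width: 0.059
t: 28.8
tool_pos: [0.5443, -0.0225, 0.2087]
ee_rot: [[-0.009, 0.131, -0.991], [-0.018, -0.991, -0.131], [-1.0, 0.017, 0.011]]
wrist_force: [0.2, -0.6, -1.0]
width: 0.0591
```

```bash
python3 -m inch '[[0,[-7.1,-22.1,0],0],[0,[-7.1,-22.1,0],0],[0,[-7.1,-22.1,0],0],[0,[-7.1,-22.1,0],0],[0,[-7.1,-22.1,0],0],[0,[-7.1,-22.1,-4],0],[0,[-7.1,-22.1,-9],0],[0,[-7.1,-22.1,-9],0]]';python3 -m inch '[[0,[0,0,0],0],[0,[0,0,0],0]]'; python3 - <<'E'
from h import *
c=robot.camera("wrist");cv2.imwrite("pics/w23.png",c["img"][:,:,::-1]);print(robot.observe()["tool_pos"])
E
```

```text
t: 29.47
tool_pos: [0.47, -0.2436, 0.1132]
ee_rot: [[-0.015, 0.128, -0.992], [-0.014, -0.992, -0.128], [-1.0, 0.012, 0.017]]
wrist_force: [0.8, 0.3, -2.3]
width: 0.0588
t: 29.63
tool_pos: [0.4687, -0.243, 0.1112]
ee_rot: [[-0.019, 0.127, -0.992], [-0.011, -0.992, -0.127], [-1.0, 0.008, 0.021]]
wrist_force: [-1.0, -0.2, -1.1]
width: 0.0591
[ 0.46969455 -0.24328523  0.11268094]
```

View pics/w23.png

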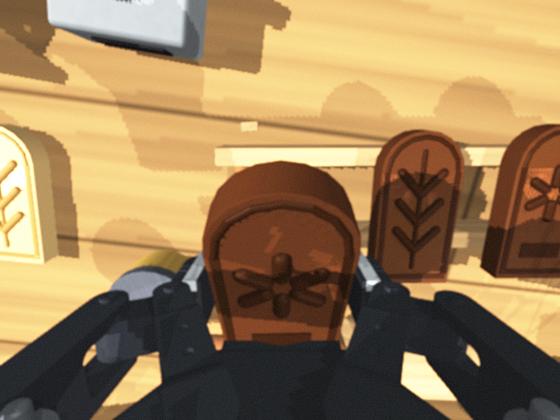

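```bash
python3 - <<'E'
from h import *
c=robot.camera("top")
print(onz(c,(355,224),.046),onz(c,(367,224),.046),onz(c,(341,224),.046),onz(c,(355,211),.046))
c=robot.camera("scene");crop(c,100,180,280,340,4,"s23")
E
```

```text
[ 0.36398776 -0.14471382  0.046     ] [ 0.36304477 -0.1758642   0.046     ] [ 0.36508852 -0.10835181  0.046     ] [ 0.39810821 -0.14653587  0.046     ]
```

View pics/s23.png

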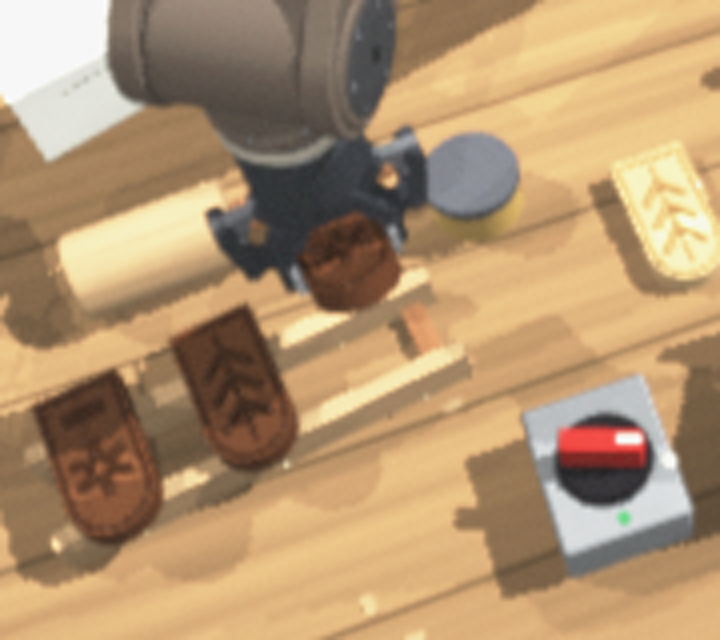

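```bash
python3 -m inch '[[0,[0.4,0,-3],0],[0,[0.4,0,-6],0],[0,[0.4,0,-7],0],[0,[0.4,0,-7.7],0],[0,[0.4,0,-7.7],0],[0,[0.4,0,-7.7],0]]';python3 -m inch '[[0,[0,0,-0.4],0],[0,[0,0,-0.7],0],[0,[0,0,-1.0],0],[0,[0,0,-1.3],0],[0,[0,0,-1.6],0],[0,[0,0,-1.9],0],[0,[0,0,-1.9],0]]'
```

```text
t: 30.28
tool_pos: [0.4751, -0.2437, 0.0381]
ee_rot: [[-0.013, 0.129, -0.992], [-0.015, -0.992, -0.129], [-1.0, 0.013, 0.015]]
wrist_force: [-0.4, -0.1, -0.7]
width: 0.0591
t: 30.87
tool_pos: [0.4764, -0.2446, 0.0202]
ee_rot: [[-0.01, 0.129, -0.992], [-0.017, -0.991, -0.129], [-1.0, 0.016, 0.012]]
wrist_force: [2.4, -1.3, 12.8]
width: 0.0593
```

```bash
python3 -m inch '[[0,[-0.1,0.1,-0.3],0],[0,[-0.1,0.1,-0.6],0],[0,[-0.1,0.1,-0.9],0],[0,[-0.2,0.1,-1.2],0],[0,[-0.2,0.1,-1.3],0],[0,[-0.2,0.1,-1.3],0]]'
```

```text
t: 31.37
tool_pos: [0.4766, -0.245, 0.0089]
ee_rot: [[-0.005, 0.129, -0.992], [-0.021, -0.991, -0.129], [-1.0, 0.02, 0.007]]
wrist_force: [4.6, -1.1, 15.6]
width: 0.0588
```

```bash
python3 -m inch '[[0,[0,0,-0.3],0],[0,[0,0,-0.4],0],[30,[0,0,-0.4],0],[100,[0,0,0.1],0],[100,[0,0,0.1],0],[100,[0,0,0.1],0],[100,[0,0,0.1],0],[100,[0,0,0.1],0]]';python3 -m inch '[[100,[0,0,3],0],[100,[0,0,7],0],[100,[0,0,11],0],[100,[0,0,15],0],[100,[0,0,21],0],[100,[0,0,21],0],[100,[0,0,21],0]]'; python3 - <<'E'
from h import *
c=robot.camera("wrist");cv2.imwrite("pics/w24.png",c["img"][:,:,::-1]);print(robot.observe()["tool_pos"])
E
```

```text
t: 32.03
tool_pos: [0.4765, -0.245, 0.0097]
ee_rot: [[-0.005, 0.129, -0.992], [-0.02, -0.991, -0.129], [-1.0, 0.02, 0.008]]
wrist_force: [-0.1, -0.5, -1.1]
width: 0.0857
t: 32.62
tool_pos: [0.4777, -0.2457, 0.2241]
ee_rot: [[0.001, 0.129, -0.992], [-0.025, -0.991, -0.129], [-1.0, 0.024, 0.002]]
wrist_force: [-0.3, -0.7, 0.3]
width: 0.0853
[ 0.47694215 -0.24525723  0.2215103 ]
```

View pics/w24.png

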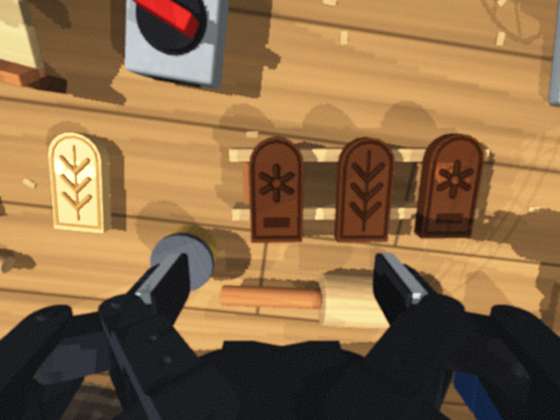

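```bash
python3 -m inch '[[100,[-3.6,23.9,-2],-0.11],[100,[-3.6,23.9,-2],-0.11],[100,[-3.6,23.9,-2],-0.11],[100,[-3.6,23.9,-2],-0.11],[100,[-3.6,23.9,-2],-0.11],[100,[-3.6,23.9,-2],-0.11],[100,[-3.6,23.9,-2],-0.11],[100,[-3.6,23.9,-2],-0.11]]';cat > fr.py <<'E'
from h import *
def fresh(c,lo=500):
    im=c["img"].astype(int)
    m=((im[...,0]>200)&(im[...,1]>165)&(im[...,2]>90)).astype(np.uint8);m[300:]=0;m[:40]=0
    m=cv2.morphologyEx(m,cv2.MORPH_CLOSE,np.ones((5,5)));m=cv2.morphologyEx(m,cv2.MORPH_OPEN,np.ones((7,7)))
    n,l,st,ct=cv2.connectedComponentsWithStats(m)
    for i in range(1,n):
        if st[i,4]<lo: continue
        k=max(cv2.findContours((l==i).astype(np.uint8),0,1)[0],key=len)[:,0,:]
        r=cv2.minAreaRect(np.array([onz(c,p,.02)[:2]*1000 for p in k],np.float32))
        print("px",ct[i].round(0),"ctr",np.round(r[0],1),np.round(r[1],1),"ang",round(r[2],1))
E
python3 - <<'E'
from fr import *
c=robot.camera("wrist");cv2.imwrite("pics/w25.png",c["img"][:,:,::-1]);print(robot.observe()["tool_pos"]);fresh(c)
E
```

```text
t: 33.33
tool_pos: [0.4402, -0.0049, 0.2003]
ee_rot: [[-0.007, 0.023, -1.0], [-0.022, -0.999, -0.023], [-1.0, 0.022, 0.007]]
wrist_force: [-0.4, 0.0, 0.2]
width: 0.0854
[ 0.44066325 -0.00596533  0.20055725]
px [246.  46.] ctr [579.2  31.6] [12.9 41.6] ang 1.6
px [279. 181.] ctr [442.8  -6.5] [118.1  59.7] ang 0.9
px [ 18. 187.] ctr [430.1 283.3] [ 42.4 119.7] ang 77.9
px [133. 182.] ctr [436.4 158.1] [119.7  62.2] ang 14.7
```

View pics/w25.png

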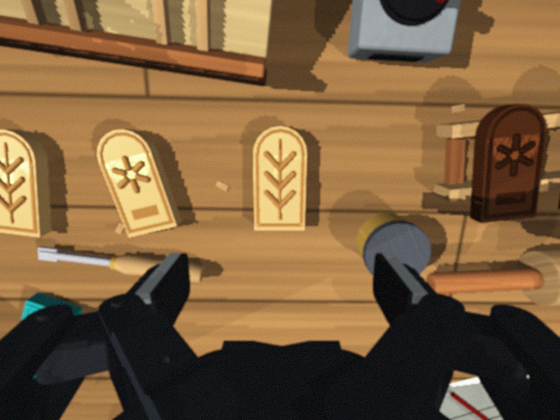

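```bash
python3 -m inch '[[100,[0.2,0,-4],-0.008],[100,[0.2,0,-8],-0.008],[100,[0.2,0,-12],-0.008],[100,[0.2,0,-16],-0.008],[100,[0.2,0,-19],-0.008],[100,[0.2,0,-21],-0.008],[100,[0.2,0,-21],-0.008],[100,[0.2,0,-21],-0.008]]'; python3 -m inch '[[100,[0,0,0],0],[100,[0,0,0],0]]'; python3 - <<'E'
from h import *
c=robot.camera("wrist");cv2.imwrite("pics/w26.png",c["img"][:,:,::-1]);print(robot.observe()["tool_pos"])
E
```

```text
t: 34.05
tool_pos: [0.4422, -0.0069, -0.0103]
ee_rot: [[-0.009, 0.012, -1.0], [-0.022, -1.0, -0.011], [-1.0, 0.022, 0.009]]
wrist_force: [0.7, -0.5, 0.3]
width: 0.0855
t: 34.22
tool_pos: [0.4428, -0.0075, -0.0092]
ee_rot: [[-0.007, 0.011, -1.0], [-0.022, -1.0, -0.011], [-1.0, 0.022, 0.008]]
wrist_force: [-1.8, 1.0, 0.7]
width: 0.0854
[ 0.4428509  -0.00738614 -0.00907044]
```

View pics/w26.png

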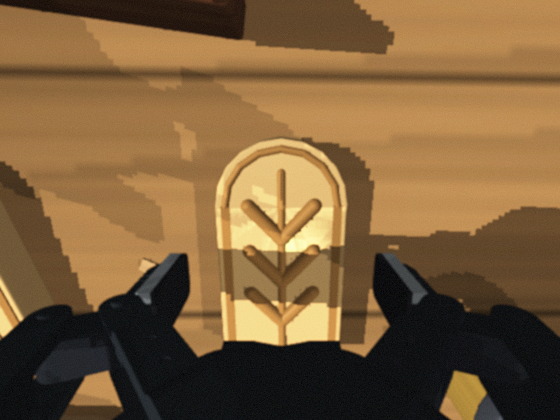

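```bash
python3 -m inch '[[100,[0,0,-0.7],0],[100,[0,0,-1.4],0],[100,[0,0,-1.4],0],[0,[0,0,-1.4],0],[0,[0,0,-1.4],0],[0,[0,0,-1.4],0],[0,[0,0,-1.4],0],[0,[0,0,-1.4],0]]'; python3 -m inch '[[0,[0,0,0],0],[0,[0,0,0],0]]'
```

```text
t: 34.93
tool_pos: [0.4429, -0.0073, -0.0227]
ee_rot: [[-0.007, 0.011, -1.0], [-0.022, -1.0, -0.011], [-1.0, 0.022, 0.007]]
wrist_force: [-2.5, 0.7, 5.6]
width: 0.059
t: 35.1
tool_pos: [0.4429, -0.0073, -0.0226]
ee_rot: [[-0.007, 0.012, -1.0], [-0.022, -1.0, -0.011], [-1.0, 0.022, 0.007]]
wrist_force: [-0.2, 0.3, -1.3]
width: 0.0588
```

```bash
python3 -m inch '[[0,[0,0,3],0],[0,[0,0,7],0],[0,[0,0,11],0],[0,[0,0,15],0],[0,[4,2,18],-0.129],[0,[8,4,18],-0.129],[0,[11,5,18],-0.129],[0,[11,5,18],-0.129]]'; python3 -m inch '[[0,[0,0,0],0],[0,[0,0,0],0]]';python3 - <<'E'
from h import *
c=robot.camera("wrist");cv2.imwrite("pics/w27.png",c["img"][:,:,::-1]);print(robot.observe()["tool_pos"],robot.observe()["ee_rot"][:,1])
E
```

```text
t: 35.77
tool_pos: [0.5583, 0.0446, 0.1585]
ee_rot: [[-0.004, -0.116, -0.993], [-0.021, -0.993, 0.116], [-1.0, 0.021, 0.001]]
wrist_force: [-2.3, 0.7, -2.8]
width: 0.0592
t: 35.93
tool_pos: [0.5582, 0.0449, 0.158]
ee_rot: [[-0.004, -0.115, -0.993], [-0.021, -0.993, 0.116], [-1.0, 0.021, 0.002]]
wrist_force: [-1.1, -0.4, -1.5]
width: 0.059
[0.55745796 0.04454036 0.15796365] [-0.11595275 -0.99302539  0.02134311]
```

View pics/w27.png

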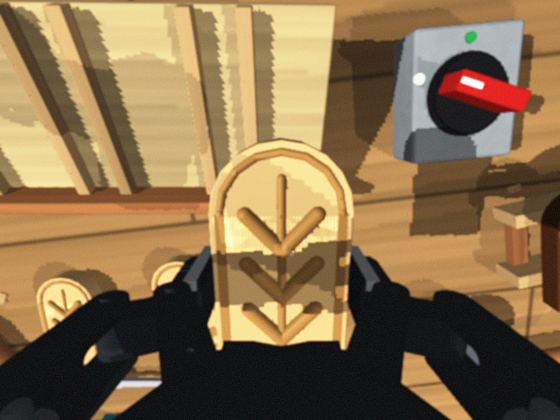

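```bash
python3 - <<'E'
from deck import *
c=robot.camera("wrist");R,P=frame([.5858,.1925],np.radians(-6.8))
im=c["img"][:,:,::-1].copy()
for y in(-.11,0):
  for e in(-.023,-.013,.013,.023):
    a=[tuple(int(v*4) for v in proj(c,P+R@np.array([x,y+e,0]))) for x in(.0,.138)]
    cv2.line(im,a[0],a[1],(0,0,255),1,cv2.LINE_AA,2)
cv2.imwrite("pics/w28.png",cv2.resize(im[0:220,0:360],None,fx=2.2,fy=2.2,interpolation=cv2.INTER_CUBIC))
E
```

```text
(no output)
```

View pics/w28.png

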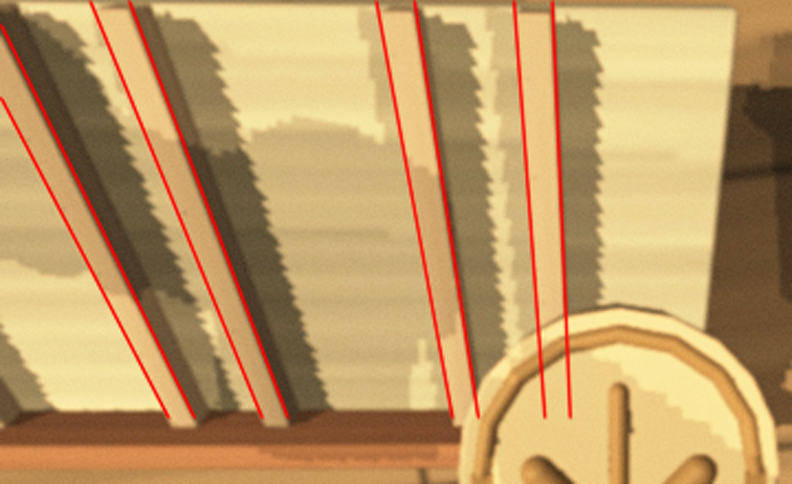

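```bash
python3 -m inch '[[0,[3.5,1.6,0],-0.002],[0,[7,3.2,0],-0.002],[0,[7,3.2,-2],-0.002],[0,[7,3.2,-4],-0.002],[0,[7,3.2,-5],-0.002],[0,[7,3.2,-5],-0.002],[0,[7,3.2,-5],-0.002]]'; python3 - <<'E'
from h import *
c=robot.camera("wrist");cv2.imwrite("pics/w29.png",c["img"][:,:,::-1]);print(robot.observe()["tool_pos"],robot.observe()["ee_rot"][:,1])
E
```

```text
t: 36.62
tool_pos: [0.6267, 0.0759, 0.1083]
ee_rot: [[-0.006, -0.119, -0.993], [-0.021, -0.993, 0.119], [-1.0, 0.022, 0.004]]
wrist_force: [-1.3, 1.0, -1.1]
width: 0.0586
[0.62723179 0.07597023 0.10901606] [-0.1188119  -0.99268909  0.02126267]
```

View pics/w29.png

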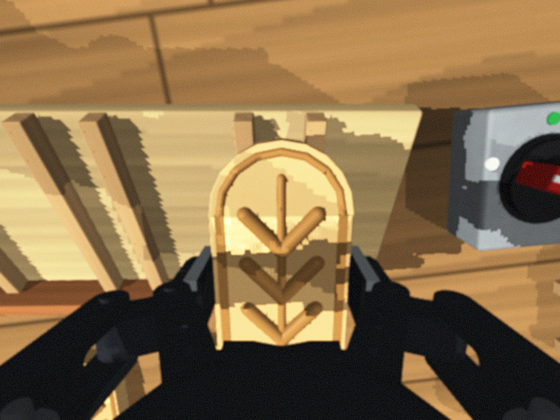

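```bash
python3 -m inch '[[0,[0.1,0,-0.5],0],[0,[0.1,0,-1],0],[0,[0.1,0,-1.5],0],[0,[0.1,0,-2],0],[0,[0.1,0,-2.2],0],[0,[0.1,0,-2.2],0]]';  python3 -m inch '[[0,[0,0,-0.4],0],[0,[0,0,-0.8],0],[0,[0,0,-1.2],0],[0,[0,0,-1.2],0]]'
```

```text
t: 37.17
tool_pos: [0.628, 0.0761, 0.0872]
ee_rot: [[-0.005, -0.119, -0.993], [-0.021, -0.993, 0.119], [-1.0, 0.021, 0.002]]
wrist_force: [-4.6, 0.8, 7.3]
width: 0.0589
t: 37.5
tool_pos: [0.6267, 0.0763, 0.0752]
ee_rot: [[-0.007, -0.118, -0.993], [-0.021, -0.993, 0.119], [-1.0, 0.022, 0.004]]
wrist_force: [-10.4, 0.2, 10.1]
width: 0.0584
```

```bash
python3 -m inch '[[0,[0,0,-0.3],0],[0,[0,0,-0.6],0],[0,[0,0,-0.8],0],[0,[0,0,-0.8],0]]'; python3 - <<'E'
from h import *
c=robot.camera("wrist");cv2.imwrite("pics/w30.png",c["img"][:,:,::-1]);print(robot.observe()["tool_pos"],robot.observe()["wrist_force"])
E
```

```text
t: 37.83
tool_pos: [0.6264, 0.0763, 0.0677]
ee_rot: [[-0.007, -0.118, -0.993], [-0.021, -0.993, 0.118], [-1.0, 0.022, 0.004]]
wrist_force: [-6.2, -1.0, 8.6]
width: 0.0588
[0.62638843 0.07627731 0.06774783] [-6.43944366 -0.79346228  8.60288283]
```

View pics/w30.png

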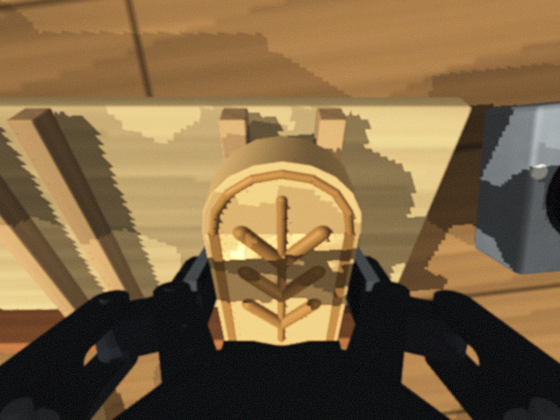

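```bash
python3 -m inch '[[0,[0,0,-0.2],0],[0,[-0.2,0,-0.3],0],[0,[-0.4,0.05,-0.4],0],[0,[-0.6,0.07,-0.5],0],[0,[-0.8,0.1,-0.6],0],[0,[-0.8,0.1,-0.6],0],[0,[-0.8,0.1,-0.6],0]]'; python3 - <<'E'
from h import *
c=robot.camera("wrist");cv2.imwrite("pics/w31.png",c["img"][:,:,::-1]);print(robot.observe()["tool_pos"],robot.observe()["wrist_force"])
E
```

```text
t: 38.47
tool_pos: [0.6199, 0.0775, 0.0632]
ee_rot: [[-0.002, -0.118, -0.993], [-0.021, -0.993, 0.118], [-1.0, 0.021, -0.0]]
wrist_force: [-1.1, 0.4, 11.1]
width: 0.0588
[0.61992661 0.07749385 0.06325789] [-1.48579058  0.2086648  11.62061424]
```

View pics/w31.png

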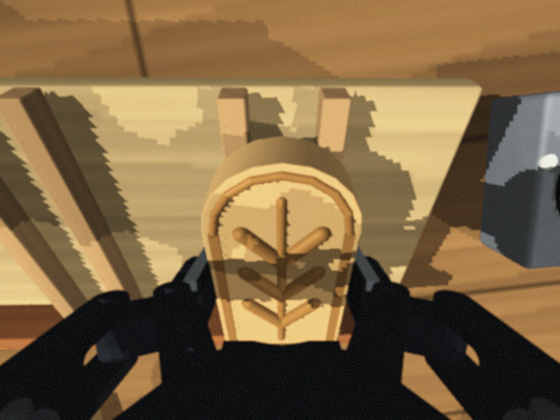

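```bash
python3 - <<'E'
from h import *
c=robot.camera("scene");crop(c,270,200,440,320,4.6,"s31")
E
```

```text
(no output)
```

View pics/s31.png

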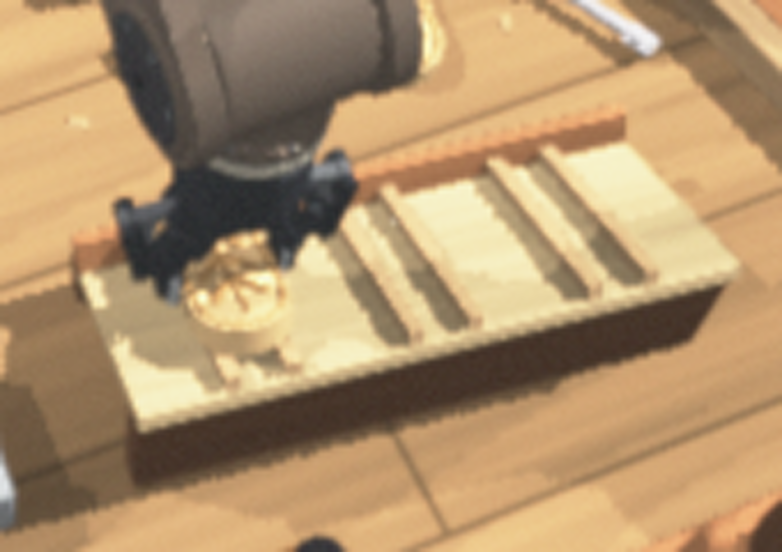

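```bash
python3 -m inch '[[0,[0.4,-0.05,0.1],0],[0,[0.9,-0.1,0.2],0],[0,[0.9,-0.1,0.2],0],[0,[0.9,-0.1,-0.1],0],[0,[0.9,-0.1,-0.2],0],[0,[0.9,-0.1,-0.2],0]]'; python3 - <<'E'
from h import *
c=robot.camera("wrist");crop(c,180,80,400,360,2,"w32");print(robot.observe()["tool_pos"],robot.observe()["wrist_force"])
E
```

```text
t: 39.07
tool_pos: [0.6276, 0.0766, 0.065]
ee_rot: [[-0.003, -0.118, -0.993], [-0.021, -0.993, 0.118], [-1.0, 0.021, 0.001]]
wrist_force: [-22.7, -1.1, 42.4]
width: 0.0588
[0.62762489 0.07662407 0.06502443] [-23.89884825  -1.27983211  42.40885951]
```

View pics/w32.png

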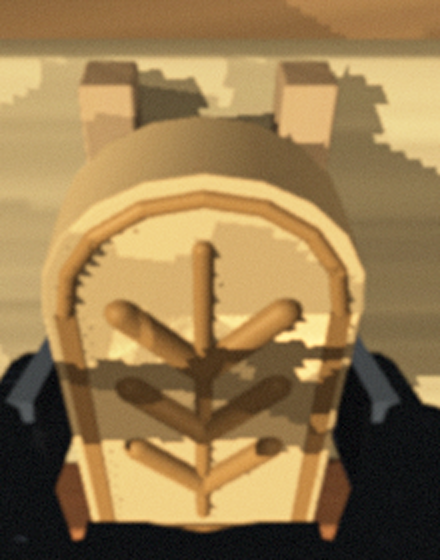

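```bash
python3 -m inch '[[0,[0,0,0.2],0],[0,[-0.3,0.03,0.1],0],[0,[-0.6,0.07,-0.05],0],[0,[-0.8,0.1,-0.15],0],[0,[-0.8,0.1,-0.15],0],[0,[-0.8,0.1,-0.15],0]]'
```

```text
t: 39.62
tool_pos: [0.6193, 0.0776, 0.0628]
ee_rot: [[-0.004, -0.117, -0.993], [-0.021, -0.993, 0.118], [-1.0, 0.021, 0.002]]
wrist_force: [-0.1, 0.2, -2.2]
width: 0.0585
```

```bash
python3 -m inch '[[0,[-0.1,0.01,-0.1],0],[0,[-0.2,0.02,-0.15],0],[0,[-0.3,0.03,-0.2],0],[0,[-0.3,0.03,-0.2],0],[0,[-0.3,0.03,-0.2],0]]'
```

```text
t: 40.03
tool_pos: [0.6162, 0.0779, 0.0607]
ee_rot: [[-0.005, -0.117, -0.993], [-0.021, -0.993, 0.118], [-1.0, 0.021, 0.002]]
wrist_force: [-1.0, 0.8, 0.0]
width: 0.0591
```

```bash
python3 -m inch '[[0,[-0.1,0.01,-0.08],0],[0,[-0.2,0.02,-0.13],0],[0,[-0.3,0.03,-0.18],0],[0,[-0.3,0.03,-0.18],0],[0,[-0.3,0.03,-0.18],0]]'; python3 - <<'E'
from h import *
c=robot.camera("wrist");crop(c,100,80,480,380,2,"w33");print(robot.observe()["tool_pos"],robot.observe()["wrist_force"])
E
```

```text
t: 40.45
tool_pos: [0.616, 0.0779, 0.0604]
ee_rot: [[0.002, -0.118, -0.993], [-0.021, -0.993, 0.118], [-1.0, 0.02, -0.005]]
wrist_force: [8.0, -2.8, 5.9]
width: 0.0582
[0.61599798 0.07794664 0.0603974 ] [ 8.72524696 -1.21809343  6.08958883]
```

View pics/w33.png

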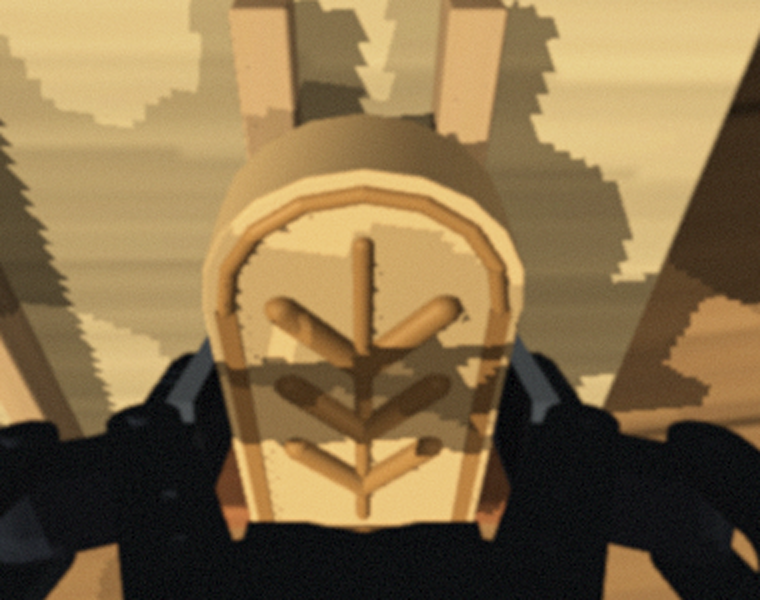

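```bash
python3 -m inch '[[20,[0,0,0],0],[100,[0,0,0],0],[100,[0,0,0],0],[100,[0,0,0],0],[100,[0,0,0],0],[100,[0,0,0],0]]';python3 -m inch '[[100,[0,0,3],0],[100,[0,0,7],0],[100,[0,0,10],0],[100,[0,0,13],0],[100,[0,0,13],0],[100,[0,0,13],0]]'; python3 - <<'E'
from h import *
c=robot.camera("wrist");cv2.imwrite("pics/w34.png",c["img"][:,:,::-1]);print(robot.observe()["tool_pos"])
E
```

```text
t: 41.0
tool_pos: [0.6158, 0.078, 0.0602]
ee_rot: [[0.002, -0.118, -0.993], [-0.021, -0.993, 0.118], [-1.0, 0.02, -0.004]]
wrist_force: [0.1, 0.0, -0.3]
width: 0.0852
t: 41.5
tool_pos: [0.6162, 0.0781, 0.1918]
ee_rot: [[0.005, -0.118, -0.993], [-0.021, -0.993, 0.118], [-1.0, 0.02, -0.007]]
wrist_force: [-0.1, 0.3, -0.5]
width: 0.0853
[0.61552537 0.07801237 0.19015858]
```

View pics/w34.png

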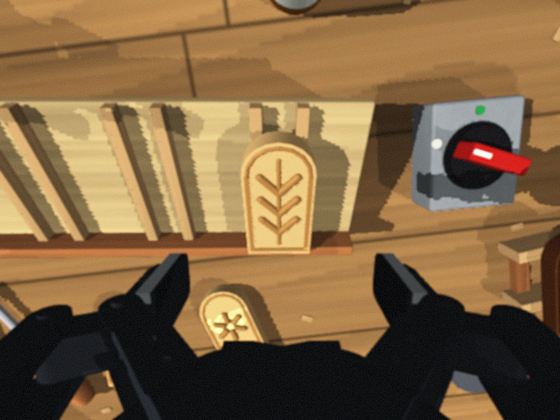

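```bash
python3 -m inch '[[100,[-18,8,0],0.375],[100,[-18,8,0],0.375],[100,[-18,8,0],0.375],[100,[-18,8,0],0.375],[100,[-18,8,0],0.375],[100,[-18,8,0],0.375],[100,[-18,8,0],0.375],[100,[-18,8,0],0.375]]'; python3 - <<'E'
from fr import *
robot.camera("wrist");c=robot.camera("wrist");cv2.imwrite("pics/w35.png",c["img"][:,:,::-1]);o=robot.observe();print(o["tool_pos"],np.degrees(np.arctan2(o["ee_rot"][1,1],o["ee_rot"][0,1])));fresh(c)
E
```

```text
t: 42.22
tool_pos: [0.4359, 0.158, 0.1896]
ee_rot: [[0.009, 0.254, -0.967], [-0.019, -0.967, -0.254], [-1.0, 0.02, -0.004]]
wrist_force: [0.5, 0.5, -0.7]
width: 0.0853
[0.43635086 0.15767068 0.18958117] -75.33371764522768
px [420.  56.] ctr [596.5  55.3] [36.  84.5] ang 15.0
px [483.  66.] ctr [607.  -10.9] [11.6 61.3] ang 72.2
px [152. 157.] ctr [433.3 295.6] [ 59.3 119.2] ang 82.9
px [278. 185.] ctr [436.7 157.4] [118.5  59.4] ang 15.0
px [267. 276.] ctr [326.4 142.6] [97.5 15.4] ang 82.1
```

View pics/w35.png

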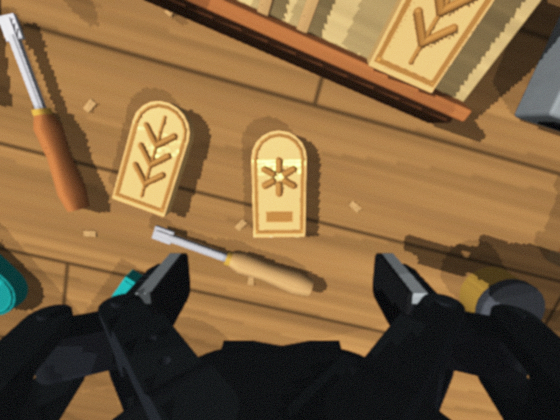

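```bash
python3 -m inch '[[100,[0,0,-4],0],[100,[0,0,-8],0],[100,[0,0,-12],0],[100,[0,0,-16],0],[100,[0,0,-19],0],[100,[0,0,-20],0],[100,[0,0,-20.5],0],[100,[0,0,-20.5],0]]'; python3 -m inch '[[100,[0,0,0],0],[100,[0,0,0],0]]'
```

```text
t: 42.98
tool_pos: [0.4367, 0.1574, -0.0158]
ee_rot: [[0.008, 0.253, -0.968], [-0.019, -0.967, -0.253], [-1.0, 0.02, -0.003]]
wrist_force: [-0.4, 0.4, -0.1]
width: 0.0856
t: 43.15
tool_pos: [0.4377, 0.1575, -0.0144]
ee_rot: [[0.01, 0.252, -0.968], [-0.019, -0.967, -0.252], [-1.0, 0.021, -0.005]]
wrist_force: [-0.4, -0.2, -0.1]
width: 0.0852
```

```bash
python3 -m inch '[[100,[-0.1,0,-0.5],0],[100,[-0.1,0,-0.8],0],[100,[-0.1,0,-0.8],0],[0,[-0.1,0,-0.8],0],[0,[-0.1,0,-0.8],0],[0,[-0.1,0,-0.8],0],[0,[-0.1,0,-0.8],0],[0,[-0.1,0,-0.8],0]]'; python3 -m inch '[[0,[0,0,0],0],[0,[0,0,0],0]]'
```

```text
t: 43.82
tool_pos: [0.4368, 0.1575, -0.0219]
ee_rot: [[0.011, 0.252, -0.968], [-0.019, -0.967, -0.253], [-1.0, 0.021, -0.006]]
wrist_force: [-1.1, -1.0, 9.4]
width: 0.0585
t: 43.98
tool_pos: [0.4368, 0.1575, -0.0218]
ee_rot: [[0.011, 0.252, -0.968], [-0.019, -0.967, -0.253], [-1.0, 0.021, -0.006]]
wrist_force: [0.3, 0.3, -1.2]
width: 0.0588
```

```bash
python3 -m inch '[[0,[0,0,3],0],[0,[0,0,7],0],[0,[0,0,11],0],[0,[0,0,15],0],[0,[4,0,18],-0.3735],[0,[8,1,18],-0.3735],[0,[12,2,18],-0.3735],[0,[12,2,18],-0.3735]]'; python3 -m inch '[[0,[0,0,0],-0.12],[0,[0,0,0],-0.12],[0,[0,0,0],-0.12]]';python3 - <<'E'
from h import *
c=robot.camera("wrist");o=robot.observe();print(o["tool_pos"],np.degrees(np.arctan2(o["ee_rot"][1,1],o["ee_rot"][0,1])))
E
```

```text
t: 44.65
tool_pos: [0.5622, 0.1784, 0.159]
ee_rot: [[0.008, -0.126, -0.992], [-0.02, -0.992, 0.126], [-1.0, 0.019, -0.011]]
wrist_force: [-1.1, -0.9, -2.1]
width: 0.0586
t: 44.9
tool_pos: [0.5617, 0.1783, 0.1584]
ee_rot: [[0.005, -0.241, -0.97], [-0.021, -0.97, 0.241], [-1.0, 0.019, -0.009]]
wrist_force: [0.3, -0.6, -1.4]
width: 0.0586
[0.56152344 0.17828734 0.15858417] -103.92864005833613
```

```bash
python3 -m inch '[[0,[3.9,0.4,0],0.124],[0,[7.8,0.8,0],0.124],[0,[7.8,0.8,-2],0.124],[0,[7.8,0.8,-4],0.124],[0,[7.8,0.8,-5],0.124],[0,[7.8,0.8,-5],0.124],[0,[7.8,0.8,-5],0.124]]'; python3 - <<'E'
from h import *
c=robot.camera("wrist");cv2.imwrite("pics/w36.png",c["img"][:,:,::-1]);o=robot.observe();print(o["tool_pos"],np.degrees(np.arctan2(o["ee_rot"][1,1],o["ee_rot"][0,1])))
E
```

```text
t: 45.53
tool_pos: [0.6391, 0.1863, 0.1088]
ee_rot: [[0.006, -0.117, -0.993], [-0.021, -0.993, 0.117], [-1.0, 0.02, -0.009]]
wrist_force: [-0.1, 0.5, -1.5]
width: 0.0585
[0.63958781 0.18639551 0.10958109] -96.76334863574587
```

View pics/w36.png

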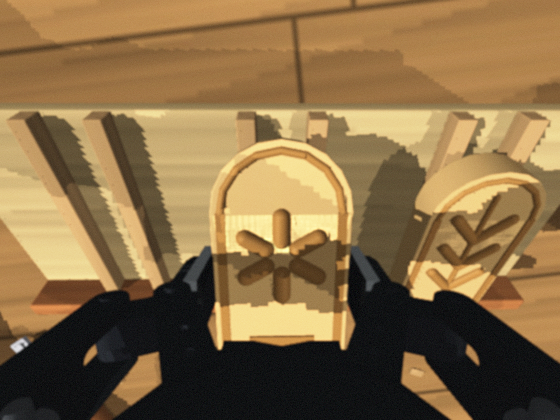

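```bash
python3 -m inch '[[0,[0,0,-0.5],0],[0,[0,0,-1],0],[0,[0,0,-1.5],0],[0,[0,0,-2],0],[0,[0,0,-2.4],0],[0,[0,0,-2.8],0],[0,[0,0,-3.2],0],[0,[0,0,-3.2],0]]';  python3 -m inch '[[0,[0,0,-0.3],0],[0,[0,0,-0.6],0],[0,[0,0,-0.8],0],[0,[0,0,-0.8],0]]'
```

```text
t: 46.25
tool_pos: [0.6382, 0.1867, 0.0775]
ee_rot: [[0.006, -0.117, -0.993], [-0.02, -0.993, 0.117], [-1.0, 0.02, -0.008]]
wrist_force: [-10.9, 1.2, 9.1]
width: 0.0591
t: 46.58
tool_pos: [0.6377, 0.1867, 0.07]
ee_rot: [[0.005, -0.117, -0.993], [-0.02, -0.993, 0.117], [-1.0, 0.02, -0.007]]
wrist_force: [-8.0, -0.7, 9.8]
width: 0.059
```

```bash
python3 -m inch '[[0,[0.1,0,-0.3],0],[0,[0.2,0,-0.4],0],[0,[0.2,0,-0.5],0],[0,[0.2,0,-0.5],0]]'
```

```text
t: 46.92
tool_pos: [0.6386, 0.1868, 0.0655]
ee_rot: [[0.003, -0.117, -0.993], [-0.021, -0.993, 0.117], [-1.0, 0.02, -0.006]]
wrist_force: [-11.4, -0.5, 9.5]
width: 0.0587
```

```bash
python3 -m inch '[[0,[0.1,0,-0.1],0],[0,[0.1,0,-0.2],0],[0,[0.1,0,-0.2],0]]';python3 -m inch '[[0,[0,0,-0.1],0],[0,[0,0,-0.2],0],[0,[0,0,-0.2],0]]'
```

```text
t: 47.17
tool_pos: [0.6385, 0.1868, 0.0649]
ee_rot: [[0.002, -0.116, -0.993], [-0.021, -0.993, 0.116], [-1.0, 0.02, -0.004]]
wrist_force: [-13.4, -2.3, 17.0]
width: 0.0586
t: 47.42
tool_pos: [0.6386, 0.1868, 0.0649]
ee_rot: [[0.003, -0.117, -0.993], [-0.021, -0.993, 0.116], [-1.0, 0.02, -0.006]]
wrist_force: [-10.2, -2.9, 18.9]
width: 0.0586
```

```bash
python3 -m inch '[[0,[0,0,-0.2],0],[0,[0,0,-0.4],0],[0,[0,0,-0.4],0],[0,[0,0,-0.4],0]]'; python3 - <<'E'
from h import *
c=robot.camera("wrist");crop(c,100,80,480,380,2,"w37");print(robot.observe()["tool_pos"],robot.observe()["wrist_force"])
E
```

```text
t: 47.75
tool_pos: [0.6387, 0.1869, 0.0648]
ee_rot: [[0.006, -0.117, -0.993], [-0.02, -0.993, 0.116], [-1.0, 0.019, -0.008]]
wrist_force: [-15.9, -5.0, 35.7]
width: 0.0587
[0.63867574 0.18684146 0.0647646 ] [-16.38404092  -4.8249076   34.27665275]
```

View pics/w37.png

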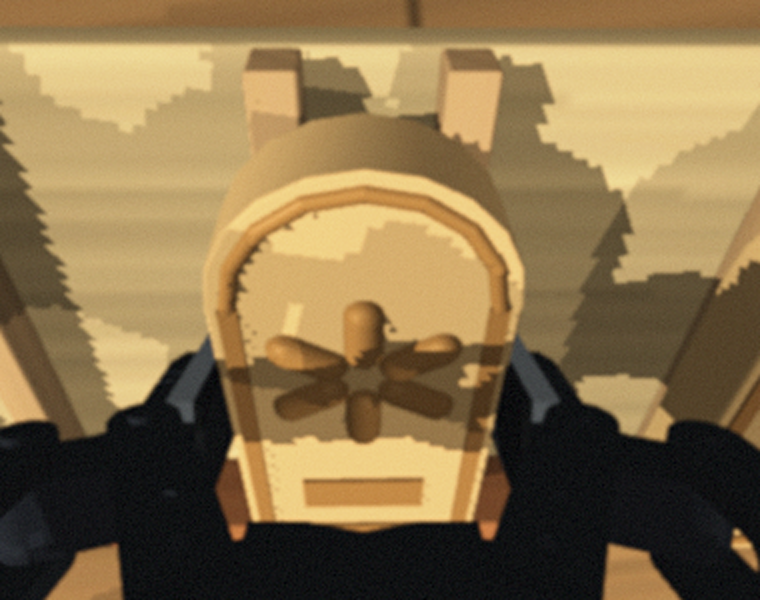

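```bash
python3 -m inch '[[0,[0,0,0.15],0],[0,[-0.3,0.03,0.05],0],[0,[-0.6,0.07,-0.1],0],[0,[-0.8,0.1,-0.25],0],[0,[-0.8,0.1,-0.25],0],[0,[-0.8,0.1,-0.25],0]]';python3 -m inch '[[0,[-0.1,0.01,-0.08],0],[0,[-0.2,0.02,-0.13],0],[0,[-0.3,0.03,-0.18],0],[0,[-0.3,0.03,-0.18],0],[0,[-0.3,0.03,-0.18],0]]'
```

```text
t: 48.3
tool_pos: [0.6299, 0.1879, 0.0616]
ee_rot: [[0.004, -0.116, -0.993], [-0.021, -0.993, 0.116], [-1.0, 0.02, -0.006]]
wrist_force: [-4.0, 0.0, 0.8]
width: 0.0586
t: 48.72
tool_pos: [0.6292, 0.1882, 0.0608]
ee_rot: [[0.009, -0.116, -0.993], [-0.02, -0.993, 0.116], [-1.0, 0.019, -0.011]]
wrist_force: [6.2, -0.2, 3.5]
width: 0.0584
```

Ledge contact where expected (0.629, 0.188). Release and rise.

```bash
python3 -m inch '[[20,[0,0,0],0],[100,[0,0,0],0],[100,[0,0,0],0],[100,[0,0,0],0],[100,[0,0,0],0],[100,[0,0,0],0]]';python3 -m inch '[[100,[0,0,3],0],[100,[0,0,7],0],[100,[0,0,10],0],[100,[0,0,13],0],[100,[0,0,13],0],[100,[0,0,13],0]]'; python3 - <<'E'
from h import *
c=robot.camera("wrist");cv2.imwrite("pics/w38.png",c["img"][:,:,::-1]);print(robot.observe()["tool_pos"])
E
```

```text
t: 49.22
tool_pos: [0.6291, 0.1882, 0.0606]
ee_rot: [[0.009, -0.116, -0.993], [-0.02, -0.993, 0.116], [-1.0, 0.019, -0.011]]
wrist_force: [0.3, -0.2, 0.6]
width: 0.0852
t: 49.72
tool_pos: [0.6295, 0.1883, 0.1922]
ee_rot: [[0.012, -0.116, -0.993], [-0.019, -0.993, 0.116], [-1.0, 0.018, -0.014]]
wrist_force: [0.5, -1.2, -0.4]
width: 0.0854
[0.62886121 0.188198   0.19051318]
```

View pics/w38.png

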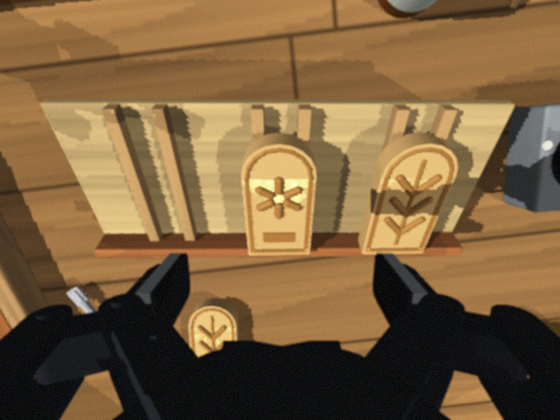

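```bash
python3 -m inch '[[100,[-19.6,10.7,0],-0.007],[100,[-19.6,10.7,0],-0.007],[100,[-19.6,10.7,0],-0.007],[100,[-19.6,10.7,0],-0.007],[100,[-19.6,10.7,0],-0.007],[100,[-19.6,10.7,0],-0.007],[100,[-19.6,10.7,0],-0.007],[100,[-19.6,10.7,0],-0.007]]'; python3 - <<'E'
from fr import *
robot.camera("wrist");c=robot.camera("wrist");cv2.imwrite("pics/w39.png",c["img"][:,:,::-1]);o=robot.observe();print(o["tool_pos"],np.degrees(np.arctan2(o["ee_rot"][1,1],o["ee_rot"][0,1])));fresh(c)
E
```

```text
t: 50.43
tool_pos: [0.4326, 0.2954, 0.1898]
ee_rot: [[0.008, -0.122, -0.993], [-0.021, -0.992, 0.122], [-1.0, 0.019, -0.011]]
wrist_force: [0.0, -0.0, -0.2]
width: 0.0854
[0.4337924  0.29479181 0.18987191] -97.11772549246142
px [277. 187.] ctr [433.2 296.2] [ 59.7 117.8] ang 82.9
px [ 49. 194.] ctr [463.8 559. ] [ 49.5 107.9] ang 10.4
px [431. 258.] ctr [325.2 126.5] [76.9 15.4] ang 82.5
```

View pics/w39.png

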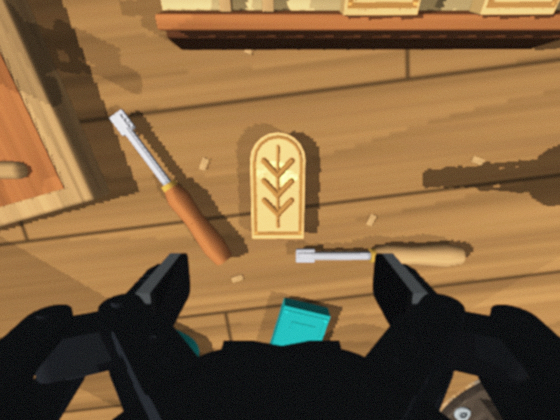

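```bash
python3 -m inch '[[88,[0,0.1,-4],0],[88,[0,0.1,-8],0],[88,[0,0.1,-12],0],[88,[0,0.1,-16],0],[88,[0,0.1,-19],0],[88,[0,0.1,-20],0],[88,[0,0.1,-20.5],0],[88,[0,0.1,-20.5],0]]'; python3 -m inch '[[88,[0,0,0],0],[88,[0,0,0],0]]';python3 - <<'E'
from fr import *
c=robot.camera("wrist");cv2.imwrite("pics/w40.png",c["img"][:,:,::-1]);o=robot.observe();print(o["tool_pos"])
E
```

```text
t: 51.2
tool_pos: [0.4344, 0.2954, -0.0155]
ee_rot: [[0.008, -0.125, -0.992], [-0.021, -0.992, 0.125], [-1.0, 0.02, -0.01]]
wrist_force: [-0.8, -0.3, 0.0]
width: 0.0752
t: 51.37
tool_pos: [0.4355, 0.2956, -0.0139]
ee_rot: [[0.01, -0.125, -0.992], [-0.02, -0.992, 0.125], [-1.0, 0.018, -0.012]]
wrist_force: [0.1, -1.0, -0.5]
width: 0.0754
[ 0.4353367   0.29568772 -0.0139634 ]
```

View pics/w40.png

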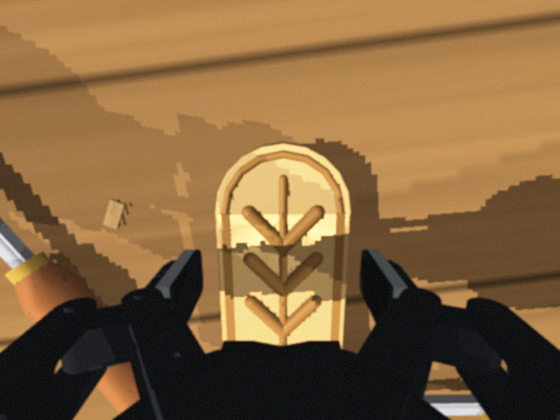

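```bash
python3 -m inch '[[80,[-0.1,0,-0.4],0],[80,[-0.1,0,-0.8],0],[80,[-0.1,0,-0.8],0],[0,[-0.1,0,-0.8],0],[0,[-0.1,0,-0.8],0],[0,[-0.1,0,-0.8],0],[0,[-0.1,0,-0.8],0],[0,[-0.1,0,-0.8],0]]'; python3 -m inch '[[0,[0,0,0],0],[0,[0,0,0],0]]'
```

```text
t: 52.08
tool_pos: [0.4343, 0.2957, -0.0215]
ee_rot: [[0.01, -0.125, -0.992], [-0.02, -0.992, 0.125], [-1.0, 0.018, -0.012]]
wrist_force: [-1.6, -0.9, 6.8]
width: 0.059
t: 52.25
tool_pos: [0.4342, 0.2957, -0.0215]
ee_rot: [[0.01, -0.125, -0.992], [-0.02, -0.992, 0.125], [-1.0, 0.018, -0.013]]
wrist_force: [0.4, -0.4, -0.5]
width: 0.0588
```

```bash
python3 -m inch '[[0,[0,0,3],0],[0,[0,0,7],0],[0,[0,0,11],0],[0,[0,0,15],0],[0,[4,0,18],0.007],[0,[8,0,18],0.007],[0,[12,0,18],0.007],[0,[12,0,18],0.007]]'; python3 -m inch '[[0,[0,0,0],0],[0,[0,0,0],0],[0,[0,0,0],0]]';python3 - <<'E'
from h import *
c=robot.camera("wrist");o=robot.observe();print(o["tool_pos"],np.degrees(np.arctan2(o["ee_rot"][1,1],o["ee_rot"][0,1])))
E
```

```text
t: 52.92
tool_pos: [0.56, 0.2954, 0.1592]
ee_rot: [[0.015, -0.12, -0.993], [-0.018, -0.993, 0.119], [-1.0, 0.016, -0.017]]
wrist_force: [-0.4, -0.9, -2.0]
width: 0.0588
t: 53.17
tool_pos: [0.559, 0.2953, 0.1588]
ee_rot: [[0.014, -0.12, -0.993], [-0.019, -0.993, 0.119], [-1.0, 0.017, -0.016]]
wrist_force: [0.3, 0.2, -1.0]
width: 0.0588
[0.55882944 0.29542455 0.15895629] -96.848528136223
```

```bash
python3 -m inch '[[0,[4.2,0,0],0],[0,[8.3,0,0],0],[0,[9.4,0,-2],0],[0,[9.4,0,-4],0],[0,[9.4,0,-5],0],[0,[9.4,0,-5],0],[0,[9.4,0,-5],0]]'; python3 - <<'E'
from h import *
c=robot.camera("wrist");cv2.imwrite("pics/w41.png",c["img"][:,:,::-1]);o=robot.observe();print(o["tool_pos"],np.degrees(np.arctan2(o["ee_rot"][1,1],o["ee_rot"][0,1])))
E
```

```text
t: 53.8
tool_pos: [0.652, 0.2958, 0.1092]
ee_rot: [[0.013, -0.118, -0.993], [-0.019, -0.993, 0.118], [-1.0, 0.017, -0.015]]
wrist_force: [-1.1, 0.7, 0.0]
width: 0.0589
[0.6525469  0.2959011  0.11015597] -96.80761357840908
```

View pics/w41.png

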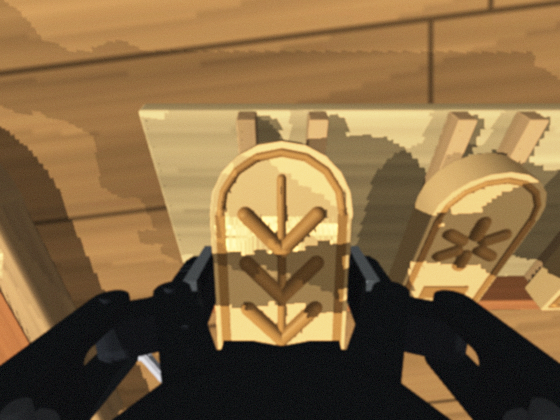

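```bash
python3 -m inch '[[0,[0,0,-0.5],0],[0,[0,0,-1],0],[0,[0,0,-1.5],0],[0,[0,0,-2],0],[0,[0,0,-2.4],0],[0,[0,0,-2.8],0],[0,[0,0,-3.2],0],[0,[0,0,-3.2],0]]';  python3 -m inch '[[0,[0,0,-0.3],0],[0,[0.1,0,-0.6],0],[0,[0.1,0,-0.9],0],[0,[0.1,0,-1.1],0],[0,[0.1,0,-1.1],0]]'
```

```text
t: 54.52
tool_pos: [0.6513, 0.2963, 0.0782]
ee_rot: [[0.012, -0.118, -0.993], [-0.018, -0.993, 0.118], [-1.0, 0.017, -0.015]]
wrist_force: [-10.3, 0.6, 10.3]
width: 0.0585
t: 54.93
tool_pos: [0.6512, 0.2965, 0.0676]
ee_rot: [[0.011, -0.118, -0.993], [-0.019, -0.993, 0.118], [-1.0, 0.017, -0.013]]
wrist_force: [-8.9, -0.3, 9.4]
width: 0.0585
```

```bash
python3 -m inch '[[0,[0,0,-0.2],0],[0,[0,0,-0.4],0],[0,[0,0,-0.5],0],[0,[0,0,-0.5],0]]'; python3 - <<'E'
from h import *
c=robot.camera("wrist");crop(c,100,80,480,380,2,"w42");print(robot.observe()["tool_pos"],robot.observe()["wrist_force"])
E
```

```text
t: 55.27
tool_pos: [0.6513, 0.2966, 0.0646]
ee_rot: [[0.012, -0.118, -0.993], [-0.018, -0.993, 0.118], [-1.0, 0.016, -0.014]]
wrist_force: [-9.6, -2.2, 16.7]
width: 0.0587
[0.65126383 0.29662298 0.06461873] [-8.33240095 -2.25595584 16.44061197]
```

View pics/w42.png

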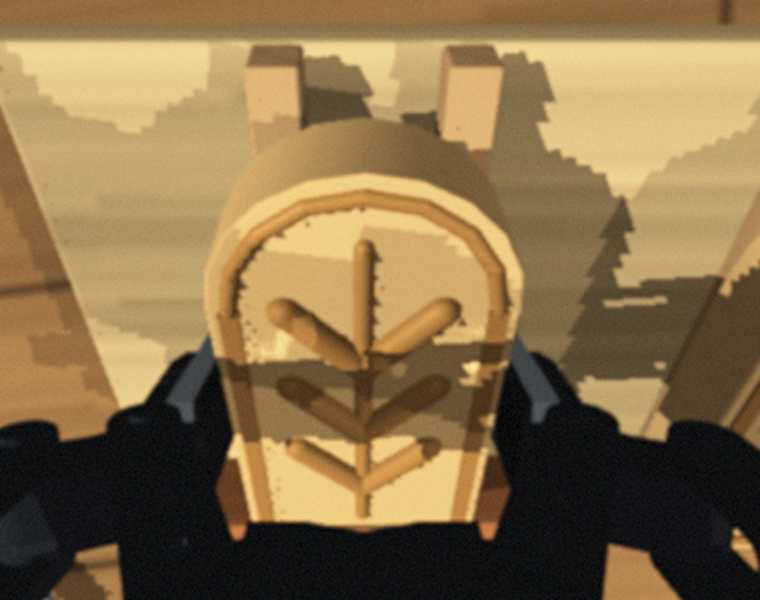

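Flat; one more press, then slide to the ledge.

```bash
python3 -m inch '[[0,[0,0,-0.2],0],[0,[0,0,-0.4],0],[0,[0,0,-0.4],0]]'; python3 -m inch '[[0,[0,0,0.15],0],[0,[-0.3,0.03,0.05],0],[0,[-0.6,0.07,-0.1],0],[0,[-0.8,0.1,-0.25],0],[0,[-0.8,0.1,-0.25],0],[0,[-0.8,0.1,-0.25],0]]';python3 -m inch '[[0,[-0.1,0.01,-0.08],0],[0,[-0.2,0.02,-0.13],0],[0,[-0.3,0.03,-0.18],0],[0,[-0.3,0.03,-0.18],0],[0,[-0.3,0.03,-0.18],0]]'
```

```text
t: 55.57
tool_pos: [0.6514, 0.2967, 0.0643]
ee_rot: [[0.014, -0.118, -0.993], [-0.017, -0.993, 0.118], [-1.0, 0.016, -0.016]]
wrist_force: [-13.7, -5.6, 29.5]
width: 0.0589
t: 56.07
tool_pos: [0.6432, 0.2976, 0.0613]
ee_rot: [[0.014, -0.118, -0.993], [-0.018, -0.993, 0.118], [-1.0, 0.016, -0.016]]
wrist_force: [-0.7, -0.9, 1.4]
width: 0.0588
t: 56.48
tool_pos: [0.6433, 0.2977, 0.061]
ee_rot: [[0.021, -0.119, -0.993], [-0.016, -0.993, 0.118], [-1.0, 0.014, -0.023]]
wrist_force: [11.5, -3.4, 6.6]
width: 0.0588
```

Ledge contact. Release, rise, and check everything before the knob.

```bash
python3 -m inch '[[20,[0,0,0],0],[100,[0,0,0],0],[100,[0,0,0],0],[100,[0,0,0],0],[100,[0,0,0],0],[100,[0,0,0],0]]';python3 -m inch '[[100,[0,0,3],0],[100,[0,0,7],0],[100,[0,0,11],0],[100,[0,0,15],0],[100,[-4,-6,20],0],[100,[-7,-11,22],0],[100,[-7,-11,22],0],[100,[-7,-11,22],0]]'; python3 - <<'E'
from h import *
robot.camera("wrist");c=robot.camera("wrist");cv2.imwrite("pics/w43.png",c["img"][:,:,::-1]);print(robot.observe()["tool_pos"])
from deck import *
for O in ([.5825,.1927],[.5795,.1930]):
    R,P=frame(O,np.radians(-6.8))
    for y in(-.11,0,.11): print(O,[proj(c,P+R@np.array(q)).round(1).tolist() for q in((0,y-.03,.02),(0,y+.03,.02),(.12,y,.02))])
E
```

```text
t: 56.98
tool_pos: [0.643, 0.2978, 0.0608]
ee_rot: [[0.02, -0.118, -0.993], [-0.016, -0.993, 0.118], [-1.0, 0.014, -0.022]]
wrist_force: [-1.1, 0.6, 0.4]
width: 0.0853
t: 57.65
tool_pos: [0.5713, 0.1858, 0.283]
ee_rot: [[0.022, -0.119, -0.993], [-0.016, -0.993, 0.118], [-1.0, 0.014, -0.024]]
wrist_force: [1.0, 0.3, 0.3]
width: 0.0856
[0.57216399 0.18581811 0.28356072]
[0.5825, 0.1927] [[384.9, 182.4], [336.1, 182.5], [381.0, 80.8]]
[0.5825, 0.1927] [[295.3, 182.6], [246.2, 182.7], [268.9, 80.6]]
[0.5825, 0.1927] [[205.1, 182.8], [155.6, 182.9], [155.8, 80.4]]
[0.5795, 0.193] [[384.7, 184.8], [336.1, 184.9], [380.8, 84.1]]
[0.5795, 0.193] [[295.3, 185.0], [246.3, 185.1], [269.0, 83.9]]
[0.5795, 0.193] [[205.3, 185.2], [155.9, 185.3], [156.2, 83.7]]
```

View pics/w43.png

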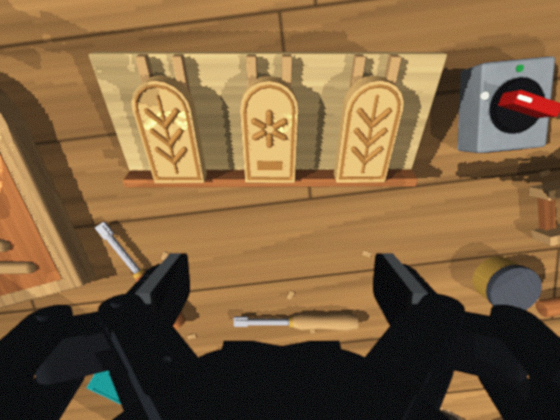

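```bash
python3 -m inch '[[60,[5.7,-30.8,-7],1.29],[60,[5.7,-30.8,-7],1.29],[60,[5.7,-30.8,-7],1.29],[60,[5.7,-30.8,-7],1.29],[60,[5.7,-30.8,-7],1.29],[60,[5.7,-30.8,-7],1.29],[60,[5.7,-30.8,-7],1.29],[60,[5.7,-30.8,-7],1.29]]'; python3 -m inch '[[60,[0,0,0],0.3],[60,[0,0,0],0.3],[60,[0,0,0],0.3],[60,[0,0,0],0.3]]'; python3 - <<'E'
from h import *
c=robot.camera("wrist");cv2.imwrite("pics/w44.png",c["img"][:,:,::-1]);o=robot.observe();print(o["tool_pos"],np.degrees(np.arctan2(o["ee_rot"][1,1],o["ee_rot"][0,1])),o["q"])
E
```

```text
t: 58.42
tool_pos: [0.6283, -0.1157, 0.2141]
ee_rot: [[0.025, 0.738, -0.674], [0.01, -0.674, -0.738], [-1.0, 0.012, -0.024]]
wrist_force: [0.5, 0.2, -0.7]
width: 0.0512
t: 58.75
tool_pos: [0.6287, -0.1157, 0.213]
ee_rot: [[0.02, 0.906, -0.424], [0.017, -0.424, -0.905], [-1.0, 0.011, -0.024]]
wrist_force: [-0.2, -0.4, 0.3]
width: 0.0514
[ 0.62863177 -0.11543064  0.21322898] -25.29974556600578 [-16.87757392  28.77499902  87.71667716   1.43712403  62.68925513
   7.76428014]
```

View pics/w44.png

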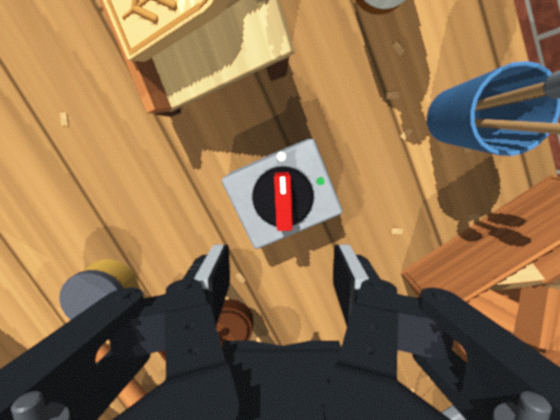

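```bash
python3 -m inch '[[60,[0.05,-0.75,-4],0.045],[60,[0.05,-0.75,-8],0.045],[60,[0.05,-0.75,-12],0.045],[60,[0.05,-0.75,-15],0.045],[60,[0.05,-0.75,-16.6],0.045],[60,[0.05,-0.75,-16.9],0.045],[60,[0.05,-0.75,-16.9],0.045],[60,[0.05,-0.75,-16.9],0.045]]'; python3 -m inch '[[0,[0,0,0],0],[0,[0,0,0],0],[0,[0,0,0],0],[0,[0,0,0],0],[0,[0,0,0],0],[0,[0,0,0],0]]'
```

```text
t: 59.47
tool_pos: [0.6299, -0.1228, 0.0452]
ee_rot: [[0.021, 0.922, -0.386], [0.018, -0.387, -0.922], [-1.0, 0.012, -0.024]]
wrist_force: [0.2, 0.6, 0.6]
width: 0.0511
t: 59.97
tool_pos: [0.6298, -0.1226, 0.0468]
ee_rot: [[0.021, 0.922, -0.386], [0.018, -0.387, -0.922], [-1.0, 0.013, -0.024]]
wrist_force: [-4.5, 2.4, 10.3]
width: 0.0146
```

Gripped (14.6 mm). Before turning, confirm the placed plaques are still in place.

```bash
python3 - <<'E'
from h import *
c=robot.camera("scene");crop(c,70,170,460,340,2,"s45")
E
```

```text
(no output)
```

View pics/s45.png

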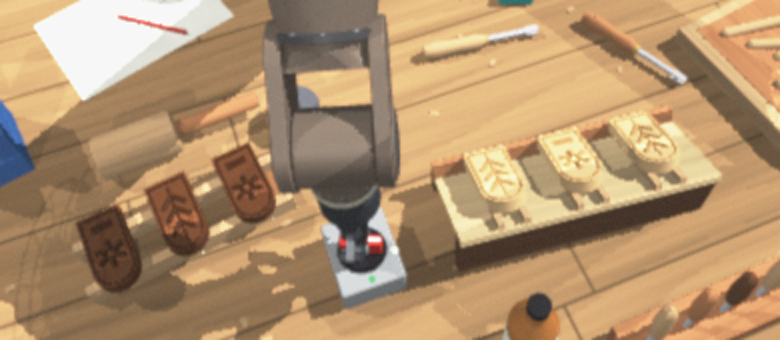

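All six in place. Turn clockwise.

```bash
python3 -m inch '[[0,[0,0,0],-0.12],[0,[0,0,0],-0.24],[0,[0,0,0],-0.36],[0,[0,0,0],-0.48],[0,[0,0,0],-0.6],[0,[0,0,0],-0.7],[0,[0,0,0],-0.7]]';python3 -m inch '[[0,[0,0,0],-0.12],[0,[0,0,0],-0.24],[0,[0,0,0],-0.36],[0,[0,0,0],-0.47],[0,[0,0,0],-0.47],[0,[0,0,0],-0.47]]'; python3 -m inch '[[50,[0,0,0],0],[50,[0,0,0],0],[50,[0,0,0],0],[50,[0,0,0],0],[50,[0,0,4],0],[50,[0,0,8],0],[50,[0,0,12],0],[50,[0,0,16],0]]';python3 -m inch '[[50,[-4,0,6],0],[50,[-4,0,6],0],[50,[-4,0,6],0],[50,[-4,0,6],0]]'; python3 - <<'E'
from h import *
c=robot.camera("wrist");cv2.imwrite("pics/w46.png",c["img"][:,:,::-1])
c=robot.camera("scene");cv2.imwrite("pics/s46.png",c["img"][:,:,::-1])
E
```

```text
t: 60.6
tool_pos: [0.6299, -0.1231, 0.0469]
ee_rot: [[0.028, 0.452, -0.892], [-0.001, -0.892, -0.452], [-1.0, 0.014, -0.025]]
wrist_force: [1.6, -4.8, -5.6]
width: 0.0149
t: 61.1
tool_pos: [0.6299, -0.1235, 0.0469]
ee_rot: [[0.025, 0.003, -1.0], [-0.014, -1.0, -0.004], [-1.0, 0.014, -0.025]]
wrist_force: [0.6, -5.2, -6.8]
width: 0.0143
t: 61.77
tool_pos: [0.6295, -0.1232, 0.209]
ee_rot: [[0.025, 0.004, -1.0], [-0.014, -1.0, -0.005], [-1.0, 0.014, -0.025]]
wrist_force: [0.4, -0.9, 0.3]
width: 0.0429
t: 62.1
tool_pos: [0.5895, -0.1232, 0.2712]
ee_rot: [[0.028, 0.005, -1.0], [-0.015, -1.0, -0.005], [-0.999, 0.015, -0.028]]
wrist_force: [-0.1, 0.3, 0.0]
width: 0.0428
```

View pics/w46.png

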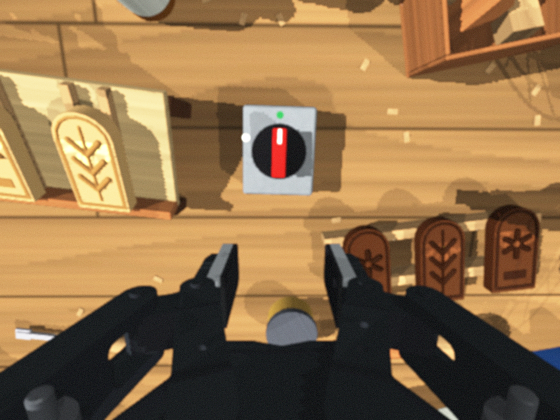

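View pics/s46.png

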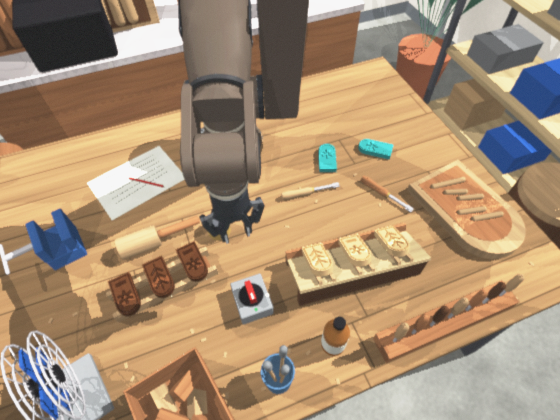

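```bash
python3 -c "
from workcell import robot
print(robot.job_done())"
```

```text
the job is handed in; nothing more can be done
None
```

The changeover is done and handed in at about 62 s of the 210 s allowed; handing in reports no verdict.

- **Order of work:** I turned the knob anticlockwise to off. Then I laid the three dark plaques flat across both bearers, and put the three pale plaques one to a bay. With all six in place I turned the knob clockwise back to on.
- **Last pictures:** They show the white pointer at the green dot and three dark plaques lying side by side. They also show three pale plaques centred on their ribs, arched ends up. Each pale plaque had been slid down until the force reading showed it against the ledge. The gouges, mallet, wax tin and turquoise look-alikes looked unmoved, though I checked them by eye only. The gripper was clear of everything.

Not everything matched the description:
- **Fingertips short:** The fingertips sit about 30 mm higher on the tool than described. My first two tries at the knob therefore closed above it on nothing, without touching it. I allowed for that offset in every later grasp.
- **Ledge position:** The ledge was a few millimetres nearer the robot than my first measurement from the dark plaques. I found it by contact instead.
- **Tool tilt:** The tool drifted about 1.5 degrees off vertical over the run. No grasp or placing went wrong because of it.

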